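# Hook the test-tile basket out of the deep bucket and hang it to drip

### The job

Fetch the small basket of test tiles out of the deep bucket with the hook rod, and leave it hanging on the hook over the drip tray, with the rod hung upright by its collar in the fork of the drip stand. The rod lies level in its cradle: take it by its ball knob, lift it clear, ease your grip so that it swings down until it hangs straight, and grip it firmly again. Keep the fingers off the basket, leave the other things on the bench alone, and let go at the end.

Things in the scene. Friction and masses are not known exactly. Their poses are not given: they have to be found in the camera images.
- rod_knob (a point): Centre of the 32 mm wooden ball knob at one end of the hook rod (9 mm steel, J hook at the other end, about 0.2 kg, centre of mass 67 mm along from here, 4 mm to the hook tip's side). x runs from ball to hook. In the cradle the rod lies level, 62 mm above the bench. The ball touches each flat finger pad at one spot: pinched lightly, the rod pivots about the line between the fingers; pinched hard, it keeps its angle.
- rod_collar (a point): Centre of the hook-side face of the rod's collar, a steel disc 32 mm across and 4 mm thick; this face is 32 mm from the ball's centre along the rod. Axes as the rod's.
- rod_saddle (a point): Bottom of the hook's bend (middle of the 9 mm wire): 130 mm from the ball along the rod's x, 10 mm to its -z side (down in the cradle). The wire bends to -z and comes back towards the ball; its tip's end is 28 mm off the rod's axis and 23 mm back from the saddle; gap 11 mm. With the rod hanging down, the tip points up on the side opposite to where the rod had pointed in the cradle.
- cradle: Fixed wooden cradle under the rod: two uprights 44 mm wide, 70 mm high, with notches open upwards, on a small board. Origin on the bench under the rod, 65 mm from the ball; x points along the lying rod from ball to hook. The uprights stand 18 mm to -x and 26 mm to +x of it.
- bucket_rim (a point): Centre of the mouth of a fixed white bucket, empty but for the basket: 130 mm high, 116 mm across inside at the mouth, 108 mm at the bottom, wall 4 mm, floor 5 mm thick.
- bail_top (a point): Middle of the top of the basket's stiff handle (centre of its 5 mm wire), 72 mm above the basket's underside. The handle is an arch in the basket's y-z plane: along y at the top, 4 mm lower at 14 mm to either side, down to the cup at 30 mm. So hook it along the basket's x; under it all is free down to 22 mm above the underside.
- basket: Steel cup 62 mm across and 22 mm high with upright pale clay tiles in it and an arched wire handle (see bail_top), about 0.18 kg, standing loose on the bucket's floor. Origin at the centre of its underside, z up.
- fork_seat (a point): Where the collar belongs: top face of the fork of the fixed drip stand, 196 mm up, middle of its 15 mm slot. The slot opens to the stand's -x with a flared mouth reaching 50 mm out, and ends 8 mm past this point in +x; a post stands 66 mm away in +x. From 21 mm out to -x the prongs and the flare rise 6 mm higher: carry the collar in over them, then lower. Drip tray below, 120 x 110 x 12 mm.
- bowl: Bystander: pale fired clay bowl, 110 mm across, 50 mm high. Origin at its underside.
- jar_a: Bystander: white jar, 72 mm across, 100 mm high. Origin at its underside.
- jar_b: Bystander: white jar with a black cap, 66 mm across, 85 mm high. Origin at its underside.
- rib: Bystander: flat wooden rib, 90 x 45 x 8 mm. Origin at its underside.
- trimmer: Bystander: trimming tool with a wooden handle and wire loop, 170 mm long, lying. Origin under its handle.
- bat: Bystander: square plywood bat, 130 x 130 x 18 mm. Origin at its underside.
- crock: Bystander: clay pot 84 mm across and 100 mm high with brushes standing in it. Origin at its underside.
Things that resemble listed ones, but are neither listed nor needed, are in the scene too. Leave any orange or turquoise look-alike of the part that bears rod_knob alone.

How it is judged:
By the outcome, as a careful person would: the job done as asked, in the order asked, and still so for the second after the job is handed in, with the robot touching nothing.
It also fails if it takes over 72 s, if anything falls off the work surface, if the arm or the gripper's body presses on something with over 40 N, if the wrist force passes 120 N, or if a joint passes its speed limit or range.

### The arm

A 6-joint arm with a two-finger parallel gripper is mounted at the origin on the work surface. World frame = base frame: x ahead of the robot, y to its left, z up, the work surface at z = 0. Lengths are in m, angles in rad, forces in N, time in s.
With the tool pointing down it reaches from about 0.35 to 0.925 m from the base axis. Payload 6.4 kg.
Tool frame: the origin (TCP) lies at the very end of the fingers, on their centre line; the grasp point (between the pads) lies 19 mm behind it; z points along the fingers, y is the line along which they close (so a half turn about z gives the same grasp; the last joint's range is limited). The gripper opens to 94 mm and grips with 3 to 60 N. Pads are 16 mm wide; open, the fingers measure 119 mm over their backs; the gripper's body (75 mm by 177 mm) begins 78 mm behind the grasp point.
Start: joints at [-1.37, 0.245, 1.558, -0, 1.339, -0.174], TCP at [0.238, -0.605, 0.167] pointing down, gripper open.
Joint ranges: [-3.13, 3.13], [-1.02, 2.26], [0.13, 2.54], [-0.95, 4.09], [0.21, 2.88], [-2.74, 2.74]. Speed limits (rad/s): [2.57, 2.57, 3.14, 3.14, 3.14, 3.14].

### API

Orientations are given as [roll, pitch, yaw] about the fixed x, y, z axes, in that order (R = Rz(yaw) Ry(pitch) Rx(roll)).
In Python, from station import r gives the robot as it stands.
- The arm moves only by the tool jog_arm, never from a script. Its argument "rows" is a list that holds one entry, the list of rows, each a list of 7 numbers: the shift along the tool's x, y, z in mm, then the turn, a rotation vector about the tool's x, y, z in degrees, then the finger opening in mm, from 0 to 94. A call has 1 to 20 rows; each row is the pose to reach, as a shift and turn from the pose commanded when the call began, along the tool's axes at that moment; what a row does not reach only later rows make up. A row lasts 1/12 s, in which the tool goes at most 41.7 mm and 7.16 degrees, less where a joint would pass 70% of its speed; a pose out of reach is approached as far as the arm can. A call with a gripper value outside its range is refused whole. The fingers move at their own pace and stop on an object; "squeeze" is the grip in N (left out, the last holds). Time passes only in rows, so rows that repeat a pose let the fingers close. It gives the time, the measured TCP pose, the force, the opening and the grip force at its end, in the units of the state.
- r.observe(): the state, without advancing time (a new reading comes with each control period).
- r.read_camera(name): name is "scene" or "top" or "wrist"; returns a dict with "image" (480x640x3 uint8, red, green, blue), "fx", "fy", "cx", "cy" (pixels), "xyz" and "orientation" of the camera in the world. Camera axes: x right, y down, z forward; pixel columns grow to the right and rows downward; lengths in m; the calibration is good to about 2 mm. A picture is of the moment at which its call begins. There is no depth.
- r.hand_in(): hands the job in; it is judged then, once.
Trained networks look in the newest picture that a camera, given by its name, has taken for a name from the list of things; names that differ only in an ending like _2 or _b are one class to them, and where a whole thing is asked for, a point or a joint stands for the part that bears it (a point fixed in the world has none). Each returns a list of dicts, best first, with "conf" (0 to 1); they miss things now and then, are a little off and sometimes report something else, mostly with a low value. They report only what shows in the picture. A call takes as long as a camera call. They do not tell look-alikes from the thing itself.
- r.recognise(camera, label): "bbox" ([centre column, centre row, width, height] in pixels, round what is visible of it).
- r.trace(camera, label): "mask" (480x640 bool, what is visible of it) and "bbox" ([centre column, centre row, width, height] in pixels, round what is visible of it).
- r.landmark_of(camera, label): "location" ([column, row] in pixels: a listed point, or the origin of a listed thing).
The state is a dict: "clock": time; "joint_positions": joint angles; "joint_vel": joint speeds; "joint_efforts": joint torques, N m; "eef_pos": TCP position; "tool_rot": TCP orientation; "force": force on the tool from outside, world axes, zero at the start; "moment": the same for the moment, N m; "finger_gap": finger opening in m; "gripper_force": force on a finger pad.
Only numpy, scipy, OpenCV 4.12 (cv2) and the standard library are available. Lean on these libraries where they do the work, as an engineer would, in place of code of your own. Each camera call takes 0.05 s, during which the arm holds its last target. There are 200 camera calls.

## Working session

There is one attempt and no reset: what is moved stays moved. The work goes in short steps, Python scripts to look and compute and a tool call to move; the robot and the scene stay as the last step left them, time stands still between calls to the robot, and variables do not carry over. Pictures are saved under pics/ and viewed, at most 10 in all, crops included, and the job is handed in when it is done.

Besides the shell and the picture viewer there is one more tool, called after "Request:" as name(argument=value, ...), one argument or row to a line, values as JSON. jog_arm: Moves the arm, as the interface text tells. Its arguments: {"type":"object","properties":{"rows":{"type":"array"},"squeeze":{"type":"number"}},"required":["rows"]}

```bash
ls; mkdir -p pics; python3 - <<'E'
from station import r
import cv2,numpy as np
s=r.observe(); print({k:np.round(v,3) for k,v in s.items()})
for c in ("scene","top"):
    d=r.read_camera(c); cv2.imwrite(f"pics/{c}0.png",d["image"][:,:,::-1]); print(c,{k:np.round(v,4) for k,v in d.items() if k!="image"})
    for l in "rod_knob rod_collar rod_saddle cradle bucket_rim bail_top basket fork_seat".split():
        print(l,[(np.round(x["location"],1).tolist(),round(x["conf"],2)) for x in r.landmark_of(c,l)])
E
```

```text
pics
{'clock': np.float64(0.0), 'joint_positions': array([-1.37 ,  0.246,  1.559, -0.   ,  1.339, -0.174]), 'joint_vel': array([ 0.001, -0.   ,  0.001,  0.002, -0.001, -0.   ]), 'joint_efforts': array([-0.0000e+00, -4.1582e+01, -3.1460e+01,  6.8000e-02,  3.3000e-02,
       -0.0000e+00]), 'eef_pos': array([ 0.238, -0.604,  0.166]), 'tool_rot': array([-3.14 , -0.   ,  0.375]), 'force': array([-0.287, -0.6  ,  0.214]), 'moment': array([ 0.013,  0.007, -0.033]), 'gripper_force': np.float64(0.0), 'finger_gap': np.float64(0.094)}
scene {'fx': np.float64(552.2503), 'fy': np.float64(552.2503), 'cx': np.float64(315.0826), 'cy': np.float64(240.1529), 'xyz': array([1.1791, 0.5794, 1.2716]), 'orientation': array([-2.5407, -0.0027,  2.1026])}
rod_knob [([393.0, 205.4], 0.68), ([464.3, 381.5], 0.67), ([187.3, 295.7], 0.66), ([334.8, 274.8], 0.6)]
rod_collar [([461.5, 370.9], 0.95), ([335.2, 270.9], 0.63), ([330.5, 276.5], 0.58), ([389.6, 213.2], 0.58)]
rod_saddle [([294.7, 299.7], 0.89), ([368.5, 235.5], 0.79), ([458.7, 331.1], 0.74)]
cradle [([315.8, 298.5], 0.61), ([225.5, 254.3], 0.47)]
bucket_
[... 171 characters left out ...]
t64(484.0434), 'fy': np.float64(484.0434), 'cx': np.float64(323.8481), 'cy': np.float64(240.1678), 'xyz': array([0.3172, 0.2   , 1.2226]), 'orientation': array([-2.9706, -0.0032, -1.5859])}
rod_knob [([142.1, 210.4], 0.89), ([296.7, 237.0], 0.61), ([292.0, 366.5], 0.55)]
rod_collar [([150.7, 220.1], 0.95), ([289.8, 355.8], 0.66), ([303.1, 227.7], 0.56)]
rod_saddle [([300.9, 316.3], 0.92), ([166.0, 257.8], 0.71), ([315.5, 188.1], 0.55), ([296.1, 238.8], 0.3)]
cradle [([309.9, 221.4], 0.69)]
bucket_rim [([422.2, 202.5], 0.97), ([457.1, 276.6], 0.4), ([415.0, 153.1], 0.35)]
bail_top [([415.2, 205.1], 0.9)]
basket [([408.1, 206.6], 0.96), ([222.6, 200.1], 0.66)]
fork_seat [([545.3, 224.4], 0.7)]
```

View pics/scene0.png

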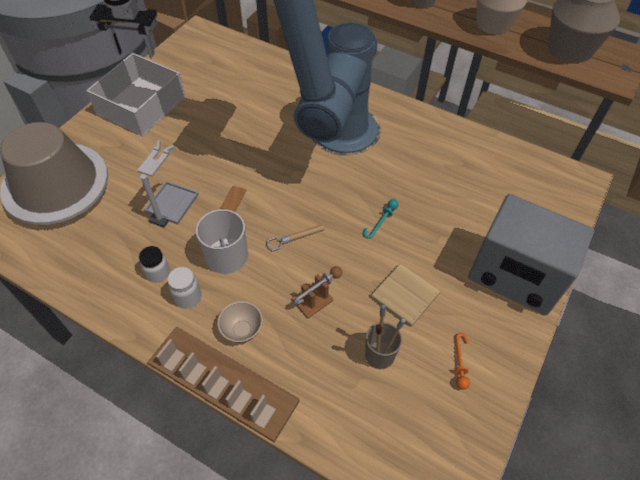

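View pics/top0.png

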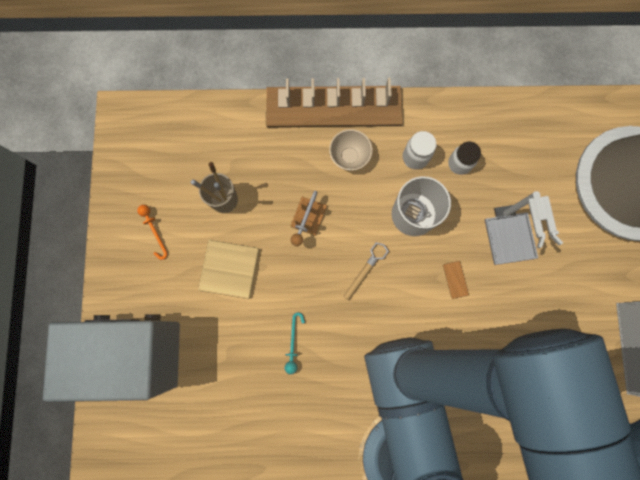

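Wooden knob candidates in the top view: orange at (142,210), turquoise at (291,367), and wooden at (297,238) on the cradle. The wooden one fits, since it is a wooden ball on a steel rod lying in the cradle. I'll confirm that in a crop.

```bash
cat > h.py <<'E'
import numpy as np, cv2
from scipy.spatial.transform import Rotation as R
from scipy.optimize import least_squares
def pose(d): return np.array(d["xyz"]),R.from_euler("xyz",d["orientation"]).as_matrix()
def ray(d,p):
    t,M=pose(d); v=M@np.array([(p[0]-d["cx"])/d["fx"],(p[1]-d["cy"])/d["fy"],1]); return t,v/np.linalg.norm(v)
def atz(d,p,z):
    t,v=ray(d,p); return t+v*(z-t[2])/v[2]
def tri(*dp):
    A=np.zeros((3,3));b=np.zeros(3)
    for d,p in dp:
        t,v=ray(d,p);P=np.eye(3)-np.outer(v,v);A+=P;b+=P@t
    X=np.linalg.solve(A,b); return X,[np.linalg.norm(np.cross(X-ray(d,p)[0],ray(d,p)[1])) for d,p in dp]
def proj(d,X):
    t,M=pose(d); c=M.T@(np.array(X)-t); return np.array([d["fx"]*c[0]/c[2]+d["cx"],d["fy"]*c[1]/c[2]+d["cy"]])
E
python3 - <<'E'
from h import *
from station import r
s=r.read_camera("scene"); t=r.read_camera("top")
P=lambda n,a,b:print(n,*[np.round(x,4) for x in tri((s,a),(t,b))])
P("knob",(334.8,274.8),(296.7,237)); P("sad",(294.7,299.7),(315.5,188.1)); P("collar",(330.5,276.5),(303.1,227.7))
P("rim",(222.5,224.9),(422.2,202.5)); P("bail",(224.4,241.8),(415.2,205.1)); P("seat",(156.9,153.4),(545.3,224.4))
print("knob z62",atz(t,(296.7,237),.062),atz(s,(334.8,274.8),.062),"sad",atz(t,(315.5,188.1),.052),atz(s,(294.7,299.7),.052))
print("rim z13",atz(t,(422.2,202.5),.13),atz(s,(222.5,224.9),.13)," bail77",atz(t,(415.2,205.1),.077)," basket5",atz(t,(408.1,206.6),.005))
print("seat",atz(t,(545.3,224.4),.196),atz(s,(156.9,153.4),.196))
c=lambda d,x,y,w,h:cv2.resize(d["image"][y:y+h,x:x+w,::-1],(400,300),interpolation=cv2.INTER_CUBIC)
a=np.vstack([np.hstack([c(s,280,255,80,60),c(t,265,180,80,60)]),np.hstack([c(s,110,130,120,90),c(t,470,170,120,90)])])
cv2.imwrite("pics/crop1.png",a)
E
```

```text
knob [0.5272 0.2588 0.0581] [0.0007 0.0007]
sad [0.6463 0.2118 0.0708] [0.0002 0.0002]
collar [0.5454 0.2487 0.069 ] [0.0059 0.0059]
rim [ 0.5887 -0.0346  0.1419] [0.0011 0.0011]
bail [ 0.5982 -0.0312  0.0803] [0.0017 0.0017]
seat [ 0.5209 -0.2837  0.2051] [0.0016 0.0016]
knob z62 [0.52626181 0.25927687 0.062     ] [0.5295928  0.25922499 0.062     ] sad [0.6515989  0.21209906 0.052     ] [0.637982   0.20582924 0.052     ]
rim z13 [ 0.59120169 -0.03614028  0.13      ] [ 0.58276787 -0.04219599  0.13      ]  bail77 [ 0.59823348 -0.03022874  0.077     ]  basket5 [ 0.61217807 -0.0261497   0.005     ]
seat [ 0.52202758 -0.28642902  0.196     ] [ 0.51538842 -0.29294441  0.196     ]
```

View pics/crop1.png

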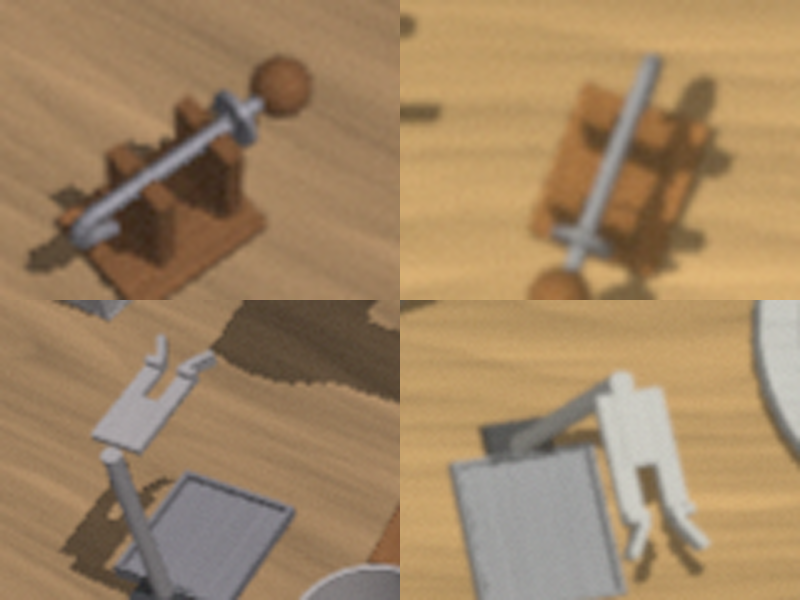

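The top crops show the wooden ball, steel shaft and collar in the cradle, so that rod is the target. The fork slot opens towards world -x, with its end at about top px (544,219) and its flare tips around (551,245). I'll look into the bucket with the wrist camera on the way to the rod.

```bash
cat >> h.py <<'E'
def goto(o,X,yaw=None,tilt=None):
    "shift (mm) and turn (deg) in tool axes from pose now to TCP X and yaw, tool down"
    M=R.from_euler("xyz",o["tool_rot"]); d=M.inv().apply(np.array(X)-o["eef_pos"])*1000
    T=R.from_euler("xyz",[np.pi,0,yaw]); rv=(M.inv()*T).as_rotvec(degrees=True)
    return np.round(d,1),np.round(rv,1)
E
python3 - <<'E'
from h import *
from station import r
o=r.observe(); w=r.read_camera("wrist")
t,M=pose(w); T=R.from_euler("xyz",o["tool_rot"]).as_matrix()
print("cam in tool",np.round(T.T@(t-o["eef_pos"]),4),np.round(T.T@M,3),w["fx"])
print(goto(o,[.52,-.06,.40],0.0))
d=r.read_camera("top")
E
```

```text
cam in tool [ 0.0728 -0.0007 -0.2191] [[ 0.    -0.969 -0.249]
 [ 1.     0.    -0.   ]
 [ 0.    -0.249  0.969]] 348.2209670446401
(array([ 461.9, -403.8, -233.2]), array([-0. ,  0. , 21.5]))
```

Request:
jog_arm(
  rows=[
    [[0, 0, -235, 0, 0, 0, 94], [0, 0, -235, 0, 0, 0, 94], [0, 0, -235, 0, 0, 0, 94], [0, 0, -235, 0, 0, 0, 94], [0, 0, -235, 0, 0, 0, 94], [562, -385, -235, 0, 0, 21.5, 94], [562, -385, -235, 0, 0, 21.5, 94], [562, -385, -235, 0, 0, 21.5, 94], [562, -385, -235, 0, 0, 21.5, 94], [562, -385, -235, 0, 0, 21.5, 94], [562, -385, -235, 0, 0, 21.5, 94], [562, -385, -235, 0, 0, 21.5, 94], [562, -385, -235, 0, 0, 21.5, 94], [562, -385, -235, 0, 0, 21.5, 94], [562, -385, -235, 0, 0, 21.5, 94], [562, -385, -235, 0, 0, 21.5, 94], [562, -385, -235, 0, 0, 21.5, 94], [562, -385, -235, 0, 0, 21.5, 94], [562, -385, -235, 0, 0, 21.5, 94], [562, -385, -235, 0, 0, 21.5, 94]],
  ],
)

```text
clock: 2.77
eef_pos: [0.589, -0.0857, 0.3999]
tool_rot: [3.141, -0.0, -0.0]
force: [0.1, -1.6, 0.2]
finger_gap: 0.0935
gripper_force: 0.0
```

```bash
python3 - <<'E'
from h import *
from station import r
o=r.observe(); print(o["clock"],o["eef_pos"],o["tool_rot"])
w=r.read_camera("wrist"); print(w["xyz"])
im=w["image"][:,:,::-1].copy()
for l,z in (("bucket_rim",.13),("bail_top",.077),("basket",.005),("fork_seat",.196)):
    for x in r.landmark_of("wrist",l)[:2]: print(l,np.round(x["location"]),round(x["conf"],2),np.round(atz(w,x["location"],z),4))
p=proj(w,[.595,-.035,.08]); print(p)
x,y=[int(v) for v in p]; x0=max(0,min(440,x-100)); y0=max(0,min(330,y-75))
print(x0,y0); cv2.imwrite("pics/w1.png",cv2.resize(im[y0:y0+150,x0:x0+200],(800,600),interpolation=cv2.INTER_CUBIC))
E
```

```text
2.7667 [ 0.58898248 -0.08573707  0.39985095] [ 3.14137934e+00 -4.89598076e-04 -2.39513504e-04]
[ 0.66132781 -0.08486944  0.6190267 ]
bucket_rim [283. 201.] 0.57 [ 0.5971 -0.0411  0.13  ]
bail_top [285. 197.] 0.88 [ 0.5973 -0.04    0.077 ]
basket [288. 191.] 0.91 [ 0.5993 -0.0396  0.005 ]
fork_seat [468. 262.] 0.67 [ 0.5289 -0.2811  0.196 ]
fork_seat [286. 192.] 0.64 [ 0.6173 -0.0518  0.196 ]
[281.57105974 198.30943386]
181 123
```

View pics/w1.png

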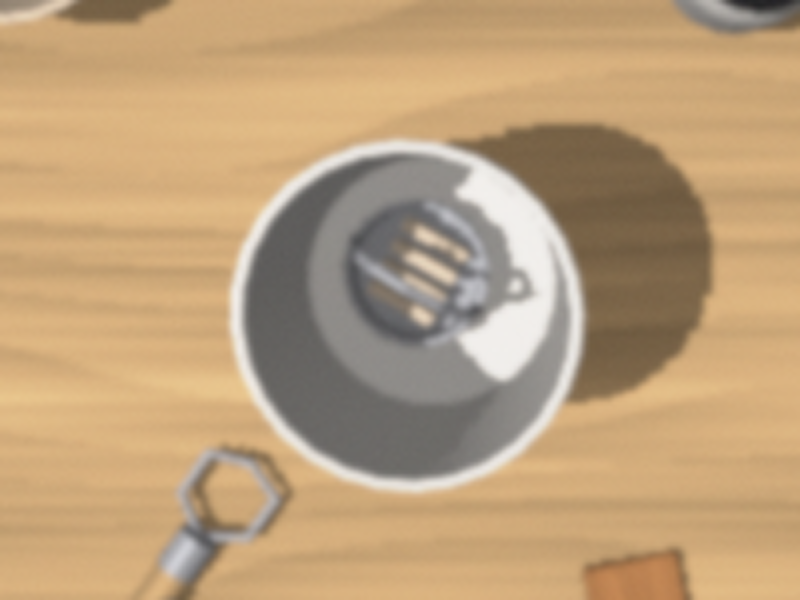

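The wrist view shows the bucket rim at crop (408,315), with the basket inside at (425,272), shifted towards +x. The handle slopes down to the right. I'll take one closer look from straight above to get the handle's yaw.

Request:
jog_arm(
  rows=[
    [[-64, -46, 190, 0, 0, 0, 94], [-64, -46, 190, 0, 0, 0, 94], [-64, -46, 190, 0, 0, 0, 94], [-64, -46, 190, 0, 0, 0, 94], [-64, -46, 190, 0, 0, 0, 94], [-64, -46, 190, 0, 0, 0, 94], [-64, -46, 190, 0, 0, 0, 94]],
  ],
)

```text
clock: 3.6
eef_pos: [0.5226, -0.0426, 0.2083]
tool_rot: [-3.141, 0.003, -0.002]
force: [-0.4, -0.2, 1.1]
finger_gap: 0.0942
gripper_force: 0.0
```

```bash
python3 - <<'E'
from h import *
from station import r
o=r.observe(); print(o["clock"],o["eef_pos"],o["tool_rot"])
w=r.read_camera("wrist"); print(w["xyz"])
im=w["image"][:,:,::-1].copy()
for l,z in (("bucket_rim",.13),("bail_top",.077),("basket",.005)):
    for x in r.landmark_of("wrist",l)[:2]: print(l,np.round(x["location"]),round(x["conf"],2),np.round(atz(w,x["location"],z),4))
p=proj(w,[.597,-.04,.08]); print(p)
x,y=[int(v) for v in p]; x0=max(0,min(480,x-80)); y0=max(0,min(360,y-60))
print(x0,y0); cv2.imwrite("pics/w2.png",cv2.resize(im[y0:y0+120,x0:x0+160],(800,600),interpolation=cv2.INTER_CUBIC))
E
```

```text
3.6 [ 0.52256093 -0.04256891  0.20826806] [-3.14082038e+00  3.41237262e-03 -2.22962605e-03]
[ 0.59574809 -0.0420423   0.42716388]
bail_top [310. 148.] 0.83 [ 0.6    -0.0385  0.077 ]
bail_top [386. 286.] 0.24 [ 0.4566 -0.1189  0.077 ]
basket [310. 149.] 0.87 [ 0.5994 -0.0373  0.005 ]
[312.05136621 151.23723682]
232 91
```

View pics/w2.png

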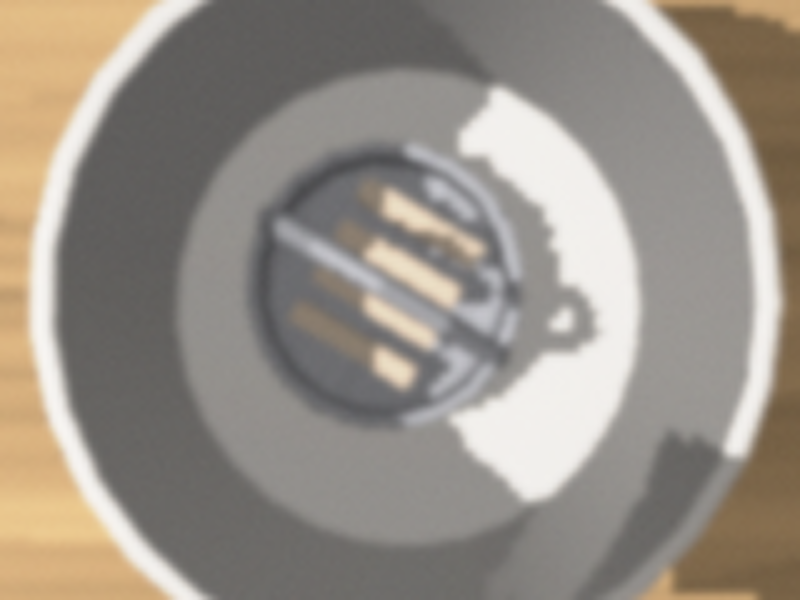

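From straight above, the handle runs from crop (270,222) to (510,355). That gives a basket yaw of about -29°, with bail_top at about (0.600, -0.0385). The rod points at about -21°, so only a small turn is needed after pickup. Next I go to the knob with the camera on the hook-tip side, tool yaw about 159°.

Request:
jog_arm(
  rows=[
    [[4, -302, 0, 0, 0, -159.4, 94], [4, -302, 0, 0, 0, -159.4, 94], [4, -302, 0, 0, 0, -159.4, 94], [4, -302, 0, 0, 0, -159.4, 94], [4, -302, 0, 0, 0, -159.4, 94], [4, -302, 0, 0, 0, -159.4, 94], [4, -302, 0, 0, 0, -159.4, 94], [4, -302, 0, 0, 0, -159.4, 94], [4, -302, 0, 0, 0, -159.4, 94], [4, -302, 0, 0, 0, -159.4, 94], [4, -302, 0, 0, 0, -159.4, 94], [4, -302, 0, 0, 0, -159.4, 94], [4, -302, 0, 0, 0, -159.4, 94], [4, -302, 0, 0, 0, -159.4, 94], [4, -302, 0, 0, 0, -159.4, 94], [4, -302, 0, 0, 0, -159.4, 94], [4, -302, 0, 0, 0, -159.4, 94], [4, -302, 0, 0, 0, -159.4, 94], [4, -302, 0, 0, 0, -159.4, 94], [4, -302, 0, 0, 0, -159.4, 94]],
  ],
)

```text
clock: 5.47
eef_pos: [0.5308, 0.2605, 0.2126]
tool_rot: [3.138, 0.003, 2.505]
force: [0.9, 0.5, 0.7]
finger_gap: 0.0937
gripper_force: 0.0
```

Request:
jog_arm(
  rows=[
    [[0, 0, 0, 0, 0, -16, 94], [0, 0, 0, 0, 0, -16, 94], [0, 0, 0, 0, 0, -16, 94], [0, 0, 0, 0, 0, -16, 94]],
  ],
)

```text
clock: 5.8
eef_pos: [0.5307, 0.2604, 0.2124]
tool_rot: [3.139, 0.004, 2.779]
force: [0.5, 0.7, -0.0]
finger_gap: 0.0941
gripper_force: 0.0
```

```bash
python3 - <<'E'
from h import *
from station import r
o=r.observe(); print(o["clock"],o["eef_pos"],o["tool_rot"],o["joint_positions"])
w=r.read_camera("wrist")
cv2.imwrite("pics/w3.png",w["image"][:,:,::-1])
for l,z in (("rod_knob",.062),("rod_collar",.062),("rod_saddle",.052)):
    for x in r.landmark_of("wrist",l)[:2]: print(l,np.round(x["location"]),round(x["conf"],2),np.round(atz(w,x["location"],z),4))
for x in r.trace("wrist","rod_knob")[:1]: print(x["bbox"],x["conf"])
E
```

```text
5.8 [0.5306556  0.26044318 0.21236889] [3.13890362 0.00385544 2.77873054] [ 2.64648188e-01  6.98931858e-02  1.67035358e+00 -8.82208354e-05
  1.39664613e+00 -9.43276132e-01]
rod_knob [307. 214.] 0.9 [0.5197 0.2581 0.062 ]
rod_knob [163. 178.] 0.67 [0.4312 0.1312 0.062 ]
rod_collar [310. 245.] 0.62 [0.5533 0.2491 0.062 ]
rod_collar [634. 141.] 0.61 [0.5691 0.5978 0.062 ]
rod_saddle [584.  75.] 0.86 [0.4888 0.5675 0.052 ]
rod_saddle [308. 319.] 0.78 [0.6408 0.2129 0.052 ]
[307.1, 264.2, 30.7, 126.1] 0.8
```

View pics/w3.png

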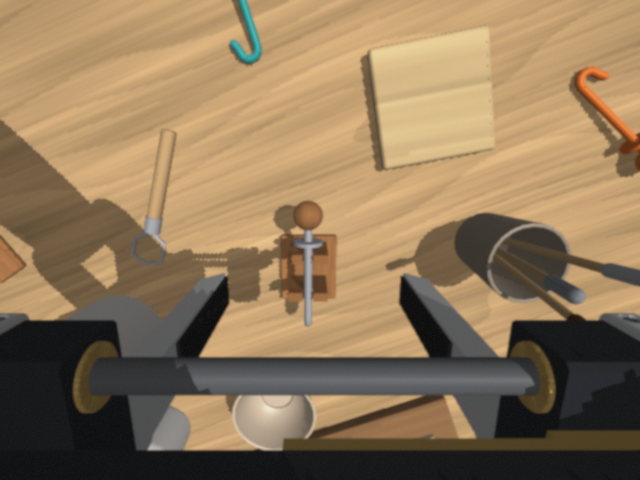

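The wooden ball is at (307,215) and the rod runs straight down the image to (308,323), so the yaw is aligned. I'll descend to a hover and measure again.

Request:
jog_arm(
  rows=[
    [[6, -4, 112, 0, 0, 0, 94], [6, -4, 112, 0, 0, 0, 94], [6, -4, 112, 0, 0, 0, 94], [6, -4, 112, 0, 0, 0, 94], [6, -4, 112, 0, 0, 0, 94]],
  ],
)

```text
clock: 6.47
eef_pos: [0.5205, 0.2584, 0.0967]
tool_rot: [-3.14, -0.002, 2.779]
force: [0.8, -0.8, 0.6]
finger_gap: 0.0944
gripper_force: 0.0
```

```bash
python3 - <<'E'
from h import *
from station import r
o=r.observe(); print(o["clock"],o["eef_pos"],o["tool_rot"])
M=R.from_euler("xyz",o["tool_rot"])
w=r.read_camera("wrist"); S=r.read_camera("scene"); t=r.read_camera("top")
for n,d in (("wrist",w),("top",t),("scene",S)):
    hsv=cv2.cvtColor(d["image"],cv2.COLOR_RGB2HSV)
    for x in r.landmark_of(n,"rod_knob")[:3]:
        X=atz(d,x["location"],.062); print(n,np.round(x["location"]),round(x["conf"],2),np.round(X,4),"tool mm",np.round(M.inv().apply(X-o["eef_pos"])*1000,1))
E
```

```text
6.4667 [0.52045289 0.25836028 0.09667517] [-3.13988846e+00 -2.39145761e-03  2.77855777e+00]
wrist [311. 250.] 0.91 [0.5186 0.2577 0.062 ] tool mm [ 1.4 -1.2 34.7]
top [141. 210.] 0.72 [0.5997 0.6408 0.062 ] tool mm [ 61.6 385.7  34.2]
top [421. 203.] 0.68 [ 0.606  -0.0483  0.062 ] tool mm [-188.9 -256.2   34.7]
top [289. 363.] 0.52 [0.2273 0.278  0.062 ] tool mm [280.9 -85.7  35.5]
scene [466. 383.] 0.97 [0.6254 0.6535 0.062 ] tool mm [ 42.2 406.7  34.1]
scene [334. 270.] 0.67 [0.5187 0.2508 0.062 ] tool mm [-1.1 -7.7 34.7]
scene [393. 206.] 0.55 [0.2541 0.2887 0.062 ] tool mm [259.7 -66.1  35.4]
```

Request:
jog_arm(
  rows=[
    [[0, -1, 20, 0, 0, 0, 94], [0, -1, 40, 0, 0, 0, 94], [0, -1, 54, 0, 0, 0, 94], [0, -1, 54, 0, 0, 0, 94], [0, -1, 54, 0, 0, 0, 94]],
  ],
)

```text
clock: 7.18
eef_pos: [0.5211, 0.2577, 0.0439]
tool_rot: [-3.142, -0.0, 2.779]
force: [0.3, -0.2, 0.8]
finger_gap: 0.0942
gripper_force: 0.0
```

Request:
jog_arm(
  rows=[
    [[0, 0, 0, 0, 0, 0, 45], [0, 0, 0, 0, 0, 0, 45], [0, 0, 0, 0, 0, 0, 45], [0, 0, 0, 0, 0, 0, 45], [0, 0, 0, 0, 0, 0, 45]],
  ],
  squeeze=50,
)

```text
clock: 7.6
eef_pos: [0.5214, 0.2578, 0.0442]
tool_rot: [3.141, 0.001, 2.779]
force: [-0.0, -0.1, -0.7]
finger_gap: 0.0638
gripper_force: 0.0
```

```bash
python3 - <<'E'
from h import *
from station import r
o=r.observe(); print(o["clock"],o["eef_pos"],o["tool_rot"],o["finger_gap"])
M=R.from_euler("xyz",o["tool_rot"])
w=r.read_camera("wrist")
cv2.imwrite("pics/w4.png",w["image"][:,:,::-1])
for x in r.landmark_of("wrist","rod_knob")[:1]:
    X=atz(w,x["location"],.062); print(np.round(x["location"]),round(x["conf"],2),np.round(X,4),"tool mm",np.round(M.inv().apply(X-o["eef_pos"])*1000,1))
S=r.read_camera("scene")
print("tcp-19 proj",proj(w,o["eef_pos"]+[0,0,.019]),proj(S,o["eef_pos"]+[0,0,.019]))
print([np.round(x["location"]) for x in r.landmark_of("scene","rod_knob")])
E
```

```text
7.6 [0.52135552 0.25778391 0.04415235] [3.14099903e+00 8.11937753e-04 2.77883352e+00] 0.06378617573259109
[312. 279.] 0.74 [0.5232 0.2573 0.062 ] tool mm [ -1.9   0.3 -17.8]
tcp-19 proj [312.09064386 276.35040634] [335.90246762 271.93048181]
[array([463., 381.]), array([391., 206.]), array([334., 273.]), array([242., 328.])]
```

View pics/w4.png

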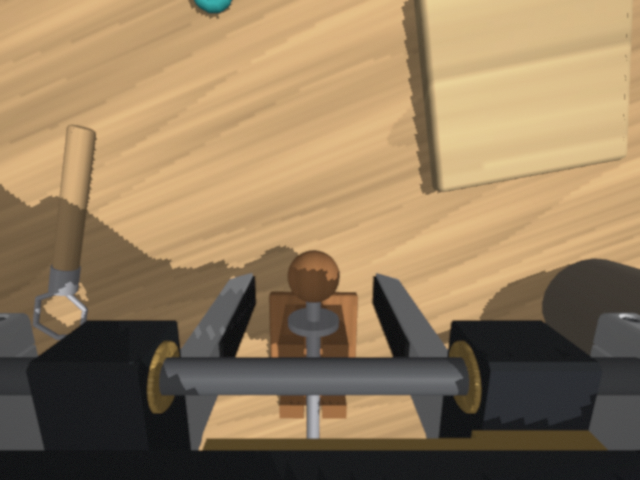

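The ball at (313,276) sits exactly on the projected grasp point, so I close firmly and lift.

Request:
jog_arm(
  rows=[
    [[0, 0, 0, 0, 0, 0, 10], [0, 0, 0, 0, 0, 0, 10], [0, 0, 0, 0, 0, 0, 10], [0, 0, 0, 0, 0, 0, 10], [0, 0, 0, 0, 0, 0, 10], [0, 0, 0, 0, 0, 0, 10], [0, 0, 0, 0, 0, 0, 10], [0, 0, 0, 0, 0, 0, 10]],
  ],
  squeeze=55,
)

```text
clock: 8.47
eef_pos: [0.521, 0.2577, 0.0435]
tool_rot: [3.142, -0.0, 2.779]
force: [-0.4, 0.2, 0.1]
finger_gap: 0.0098
gripper_force: 0.0
```

Request:
jog_arm(
  rows=[
    [[0, 0, -15, 0, 0, 0, 10], [0, 0, -30, 0, 0, 0, 10], [0, 0, -50, 0, 0, 0, 10], [0, 0, -80, 0, 0, 0, 10], [0, 0, -110, 0, 0, 0, 10], [0, 0, -140, 0, 0, 0, 10], [0, 0, -170, 0, 0, 0, 10], [0, 0, -200, 0, 0, 0, 10], [0, 0, -215, 0, 0, 0, 10], [0, 0, -220, 0, 0, 0, 10], [0, 0, -220, 0, 0, 0, 10], [0, 0, -220, 0, 0, 0, 10]],
  ],
)

```text
clock: 9.47
eef_pos: [0.5204, 0.2575, 0.2622]
tool_rot: [-3.14, -0.001, 2.779]
force: [0.3, -0.9, -0.7]
finger_gap: 0.0101
gripper_force: 0.0
```

```bash
cat > tilt.py <<'E'
from h import *
from station import r
def tiltfit(verbose=True):
    "rod angle below tool x-z plane from wrist/scene/top landmarks; 0=level, 90=hanging"
    o=r.observe(); M=R.from_euler("xyz",o["tool_rot"]); g=o["eef_pos"]+M.apply([0,0,-.019])
    d=M.apply([-1,0,0]); up=M.apply([0,0,-1])
    print("t",o["clock"],"tcp",np.round(o["eef_pos"],4),"gap",round(o["finger_gap"],4),"gf",round(o["gripper_force"],1),"F",np.round(o["force"],1))
    for n in ("wrist","scene","top"):
        c=r.read_camera(n)
        for l,a,b in (("rod_collar",.032,0),("rod_saddle",.130,.010)):
            for x in r.landmark_of(n,l):
                A=np.radians(np.arange(-30,150,1))
                P=[g+a*(np.cos(q)*d-np.sin(q)*up)-b*(np.sin(q)*d+np.cos(q)*up) for q in A]
                e=[np.linalg.norm(proj(c,p)-x["location"]) for p in P]; k=int(np.argmin(e))
                if e[k]<15: print(n,l,"conf",round(x["conf"],2),"deg",round(np.degrees(A[k])),"res px",round(e[k],1))
if __name__=="__main__": tiltfit()
E
python3 tilt.py
```

```text
t 9.4667 tcp [0.5204 0.2575 0.2622] gap 0.0101 gf 0.0 F [ 0.3 -0.9 -0.7]
wrist rod_collar conf 0.93 deg 113 res px 3.3
wrist rod_saddle conf 0.62 deg 52 res px 4.5
scene rod_saddle conf 0.51 deg 120 res px 6.8
```

The fingers closed past the ball, so I missed it. I need to see where the rod is now.

```bash
python3 - <<'E'
from h import *
from station import r
w=r.read_camera("wrist"); s=r.read_camera("scene"); t=r.read_camera("top")
c=lambda d,x,y,ww,h:cv2.resize(d["image"][y:y+h,x:x+ww,::-1],(400,300),interpolation=cv2.INTER_CUBIC)
a=np.vstack([np.hstack([c(w,160,120,320,240),c(s,280,235,100,75)]),np.hstack([c(s,180,120,240,180),c(t,245,160,120,90)])])
cv2.imwrite("pics/w5.png",a)
o=r.observe(); M=R.from_euler("xyz",o["tool_rot"])
for n,d in (("wrist",w),("scene",s),("top",t)):
  for l,z in (("rod_knob",.062),("rod_collar",.062),("rod_saddle",.052)):
    for x in r.landmark_of(n,l): 
        X=atz(d,x["location"],z)
        if np.hypot(*(X[:2]-[.57,.25]))<.15: print(n,l,np.round(x["location"]),round(x["conf"],2),np.round(X,4))
E
```

```text
wrist rod_knob [316. 215.] 0.67 [0.5222 0.2612 0.062 ]
wrist rod_collar [315. 241.] 0.72 [0.5523 0.2484 0.062 ]
wrist rod_saddle [315. 311.] 0.94 [0.6451 0.2139 0.052 ]
scene rod_knob [335. 272.] 0.83 [0.5205 0.2553 0.062 ]
scene rod_collar [327. 278.] 0.67 [0.5478 0.2464 0.062 ]
scene rod_saddle [326. 278.] 0.7 [0.5427 0.2411 0.052 ]
scene rod_saddle [293. 301.] 0.59 [0.6442 0.2041 0.052 ]
```

View pics/w5.png

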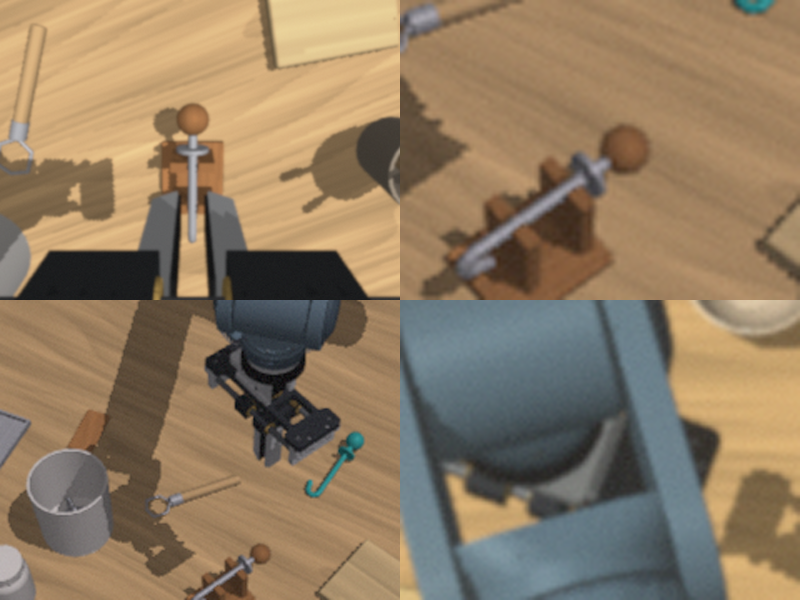

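```bash
python3 - <<'E'
from h import *
from station import r
o=r.observe(); s=r.read_camera("scene")
M=R.from_euler("xyz",o["tool_rot"])
for z in (0,-.02,-.04,-.06): print(z,[np.round(proj(s,o["eef_pos"]+M.apply([0,y,z]))) for y in (-.01,.01)])
p=proj(s,o["eef_pos"]); x,y=int(p[0])-40,int(p[1])-45
im=s["image"][y:y+60,x:x+80,::-1].copy(); im=cv2.resize(im,(800,600),interpolation=cv2.INTER_CUBIC)
for z in (0,-.02,-.04):
    q=(proj(s,o["eef_pos"]+M.apply([0,0,z]))-[x,y]+.5)*10; cv2.circle(im,(int(q[0]),int(q[1])),5,(0,0,255),-1)
cv2.imwrite("pics/s6.png",im); print(x,y)
E
```

```text
0 [array([336., 223.]), array([342., 229.])]
-0.02 [array([336., 218.]), array([342., 223.])]
-0.04 [array([337., 212.]), array([343., 218.])]
-0.06 [array([337., 207.]), array([343., 212.])]
298 180
```

View pics/s6.png

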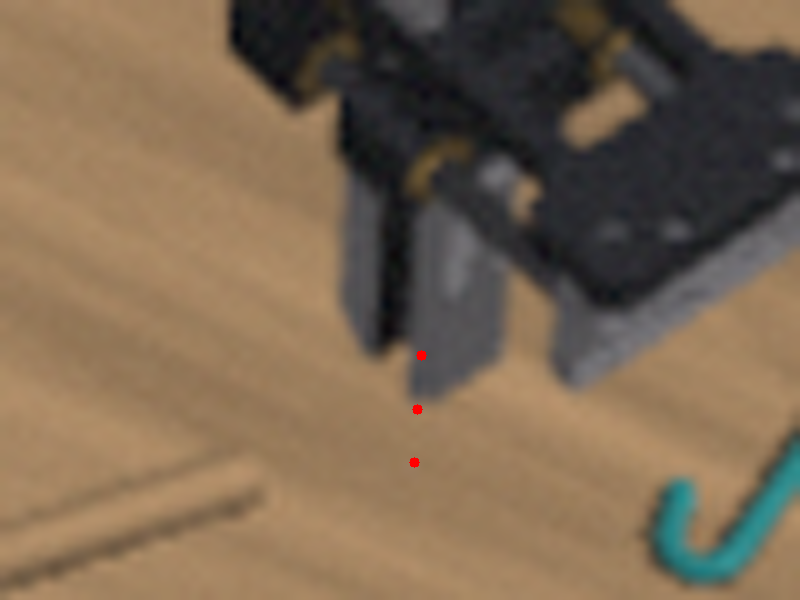

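Both cameras show the real finger ends about 38 mm short of the reported TCP: the wrist's finger spacing gives a depth of 0.19 instead of 0.23, and the scene overlay agrees. So the fingers closed above the ball without touching the rod. I'll place the true grasp point at TCP −58 mm and grasp again.

Request:
jog_arm(
  rows=[
    [[0, 0, 40, 0, 0, 0, 75], [0, 0, 80, 0, 0, 0, 75], [0, 0, 120, 0, 0, 0, 75], [0, 0, 160, 0, 0, 0, 75], [0, 0, 190, 0, 0, 0, 75], [0, 0, 200, 0, 0, 0, 75], [0, 0, 205, 0, 0, 0, 75], [0, 0, 205, 0, 0, 0, 75], [0, 0, 205, 0, 0, 0, 75], [0, 0, 205, 0, 0, 0, 75], [0, 0, 205, 0, 0, 0, 75], [0, 0, 215, 0, 0, 0, 75], [0, 0, 225, 0, 0, 0, 75], [0, 0, 235, 0, 0, 0, 75], [0, 0, 235, 0, 0, 0, 75]],
  ],
)

```text
clock: 11.82
eef_pos: [0.5187, 0.257, 0.0253]
tool_rot: [-3.139, -0.004, 2.779]
force: [-0.6, 0.6, -0.2]
finger_gap: 0.0747
gripper_force: 0.0
```

```bash
python3 - <<'E'
from h import *
from station import r
o=r.observe(); print(o["eef_pos"],o["force"])
w=r.read_camera("wrist"); cv2.imwrite("pics/w7.png",w["image"][:,:,::-1])
x=r.landmark_of("wrist","rod_knob")[0]; print(x["location"]); M=R.from_euler("xyz",o["tool_rot"])
print(np.round(M.inv().apply(atz(w,x["location"],.062)-o["eef_pos"])*1000,1))
E
```

```text
[0.51865365 0.2569934  0.02533708] [-0.58888485  0.62333636 -0.17732125]
[316.6, 290.1]
[ -1.7   2.6 -36.7]
```

View pics/w7.png

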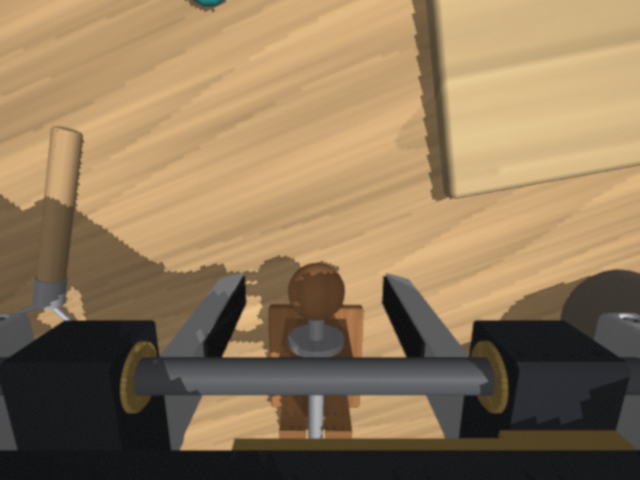

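The ball is at (316,291), between finger tips at columns 245 and 383 (spacing 1.84 px/mm), level with the finger ends. I go down another 21 mm and grip.

Request:
jog_arm(
  rows=[
    [[-1, 2, 10, 0, 0, 0, 75], [-1, 2, 16, 0, 0, 0, 75], [-1, 2, 21, 0, 0, 0, 75], [-1, 2, 21, 0, 0, 0, 75]],
  ],
)

```text
clock: 12.25
eef_pos: [0.5215, 0.2588, 0.0059]
tool_rot: [-3.14, -0.002, 2.779]
force: [-0.8, 0.2, -0.3]
finger_gap: 0.0747
gripper_force: 0.0
```

Request:
jog_arm(
  rows=[
    [[0, 0, 0, 0, 0, 0, 10], [0, 0, 0, 0, 0, 0, 10], [0, 0, 0, 0, 0, 0, 10], [0, 0, 0, 0, 0, 0, 10], [0, 0, 0, 0, 0, 0, 10], [0, 0, 0, 0, 0, 0, 10], [0, 0, 0, 0, 0, 0, 10], [0, 0, 0, 0, 0, 0, 10], [0, 0, 0, 0, 0, 0, 10]],
  ],
  squeeze=55,
)

```text
clock: 13.0
eef_pos: [0.5226, 0.2592, 0.0076]
tool_rot: [-3.142, -0.0, 2.779]
force: [-1.0, -1.0, 0.6]
finger_gap: 0.0301
gripper_force: 55.0
```

Request:
jog_arm(
  rows=[
    [[0, 0, -5, 0, 0, 0, 10], [0, 0, -10, 0, 0, 0, 10], [0, 0, -15, 0, 0, 0, 10], [0, 0, -20, 0, 0, 0, 10], [0, 0, -25, 0, 0, 0, 10], [0, 0, -25, 0, 0, 0, 10]],
  ],
)

```text
clock: 13.5
eef_pos: [0.5236, 0.2595, 0.0341]
tool_rot: [3.14, 0.002, 2.779]
force: [-0.2, 0.5, -2.1]
finger_gap: 0.03
gripper_force: 55.0
```

```bash
sed -i 's/M.apply(\[0,0,-.019\])/M.apply([0,0,-.057])/' tilt.py; sed -i 's/(("rod_collar",.032,0)/(("rod_knob",0,0),("rod_collar",.032,0)/' tilt.py; python3 tilt.py
```

```text
t 13.5 tcp [0.5236 0.2595 0.0341] gap 0.03 gf 55.0 F [-0.2  0.5 -2.1]
wrist rod_knob conf 0.71 deg -30 res px 5.1
wrist rod_collar conf 0.57 deg 8 res px 4.0
scene rod_knob conf 0.72 deg -30 res px 2.5
scene rod_collar conf 0.57 deg -8 res px 1.4
scene rod_saddle conf 0.69 deg 1 res px 3.1
```

The rod is held level and the 2.1 N load matches its weight. Now lift clear.

Request:
jog_arm(
  rows=[
    [[0, 0, -30, 0, 0, 0, 10], [0, 0, -60, 0, 0, 0, 10], [0, 0, -90, 0, 0, 0, 10], [0, 0, -120, 0, 0, 0, 10], [0, 0, -150, 0, 0, 0, 10], [0, 0, -175, 0, 0, 0, 10], [0, 0, -192, 0, 0, 0, 10], [0, 0, -200, 0, 0, 0, 10], [0, 0, -200, 0, 0, 0, 10], [0, 0, -200, 0, 0, 0, 10]],
  ],
)

```text
clock: 14.93
eef_pos: [0.5223, 0.2591, 0.2316]
tool_rot: [-3.141, -0.001, 2.779]
force: [-0.0, 0.0, -2.3]
finger_gap: 0.0298
gripper_force: 55.0
```

Request:
jog_arm(
  rows=[
    [[0, 0, 0, 0, 0, 0, 10], [0, 0, 0, 0, 0, 0, 10], [0, 0, 0, 0, 0, 0, 10], [0, 0, 0, 0, 0, 0, 10]],
  ],
  squeeze=20,
)

```text
clock: 15.27
eef_pos: [0.5218, 0.2591, 0.2312]
tool_rot: [-3.14, -0.002, 2.779]
force: [-0.3, 0.9, -1.8]
finger_gap: 0.0308
gripper_force: 20.0
```

```bash
python3 tilt.py
```

```text
t 15.2667 tcp [0.5218 0.2591 0.2312] gap 0.0308 gf 20.0 F [-0.3  0.9 -1.8]
wrist rod_knob conf 0.86 deg -30 res px 6.9
wrist rod_collar conf 0.75 deg 108 res px 0.4
wrist rod_saddle conf 0.58 deg 101 res px 4.8
scene rod_knob conf 0.79 deg -30 res px 0.6
scene rod_collar conf 0.78 deg 100 res px 0.4
scene rod_saddle conf 0.76 deg 117 res px 8.2
scene rod_saddle conf 0.54 deg 97 res px 2.2
```

It swings at 20 N. I'll ease a little more so it settles, then grip firmly.

Request:
jog_arm(
  rows=[
    [[0, 0, 0, 0, 0, 0, 10], [0, 0, 0, 0, 0, 0, 10], [0, 0, 0, 0, 0, 0, 10], [0, 0, 0, 0, 0, 0, 10], [0, 0, 0, 0, 0, 0, 10], [0, 0, 0, 0, 0, 0, 10], [0, 0, 0, 0, 0, 0, 10], [0, 0, 0, 0, 0, 0, 10], [0, 0, 0, 0, 0, 0, 10], [0, 0, 0, 0, 0, 0, 10], [0, 0, 0, 0, 0, 0, 10], [0, 0, 0, 0, 0, 0, 10], [0, 0, 0, 0, 0, 0, 10], [0, 0, 0, 0, 0, 0, 10]],
  ],
  squeeze=10,
)

```text
clock: 17.03
eef_pos: [0.5226, 0.2592, 0.2325]
tool_rot: [3.142, -0.0, 2.779]
force: [0.8, 0.1, -2.5]
finger_gap: 0.031
gripper_force: 10.0
```

Request:
jog_arm(
  rows=[
    [[0, 0, 0, 0, 0, 0, 10], [0, 0, 0, 0, 0, 0, 10], [0, 0, 0, 0, 0, 0, 10]],
  ],
  squeeze=58,
)

```text
clock: 17.28
eef_pos: [0.5226, 0.2592, 0.2325]
tool_rot: [-3.142, -0.0, 2.779]
force: [0.1, 0.0, -2.4]
finger_gap: 0.0299
gripper_force: 58.0
```

```bash
python3 tilt.py; python3 - <<'E'
from h import *
from station import r
o=r.observe(); w=r.read_camera("wrist"); s=r.read_camera("scene"); M=R.from_euler("xyz",o["tool_rot"])
for l in ("rod_knob","rod_collar","rod_saddle"):
    a=[(x["location"]) for x in r.landmark_of("wrist",l)]; b=[(x["location"]) for x in r.landmark_of("scene",l)]
    for p in a:
        for q in b:
            X,e=tri((w,p),(s,q))
            if e[0]<.006 and np.hypot(*(X-o["eef_pos"])[:2])<.1: print(l,"tool mm",np.round(M.inv().apply(X-o["eef_pos"])*1000,1),np.round(e,4),np.round(p),np.round(q))
E
```

```text
t 17.2833 tcp [0.5226 0.2592 0.2325] gap 0.0299 gf 58.0 F [ 0.1  0.  -2.4]
wrist rod_knob conf 0.85 deg -30 res px 9.5
wrist rod_collar conf 0.96 deg 109 res px 1.5
wrist rod_saddle conf 0.75 deg 101 res px 6.2
scene rod_knob conf 0.65 deg -30 res px 0.2
scene rod_collar conf 0.65 deg 98 res px 2.2
scene rod_saddle conf 0.64 deg 120 res px 5.2
scene rod_saddle conf 0.48 deg 97 res px 1.7
top rod_knob conf 0.49 deg -30 res px 4.0
top rod_collar conf 0.42 deg 107 res px 1.3
rod_knob tool mm [  3.3  -0.2 -55.7] [0.0009 0.0009] [313. 294.] [340. 219.]
rod_collar tool mm [  8.1   0.6 -23.2] [0.0006 0.0006] [314. 265.] [342. 227.]
```

The rod hangs and is gripped again. Next, work out the move to above the bucket.

```bash
cat > hook.py <<'E'
from h import *
from station import r
o=r.observe(); w=r.read_camera("wrist"); M=R.from_euler("xyz",o["tool_rot"])
print("t",o["clock"],"tcp",np.round(o["eef_pos"],4),np.round(o["tool_rot"],3),"F",np.round(o["force"],1),"gap",round(o["finger_gap"],4))
def ony0(p,y=0):
    t,v=ray(w,p); t=M.inv().apply(t-o["eef_pos"]); v=M.inv().apply(v); return np.round((t+v*(y-t[1])/v[1])*1000,1)
def onz(p,z):
    t,v=ray(w,p); t=M.inv().apply(t-o["eef_pos"]); v=M.inv().apply(v); return np.round((t+v*(z-t[2])/v[2])*1000,1)
for l,zz in (("rod_knob",-.057),("rod_collar",-.025),("rod_saddle",.073)):
    for x in r.landmark_of("wrist",l)[:2]: print(l,np.round(x["location"]),round(x["conf"],2),"tool at depth",onz(x["location"],zz))
for x in r.landmark_of("wrist","bail_top")[:2]: print("bail",np.round(x["location"]),round(x["conf"],2),"tool",onz(x["location"],o["eef_pos"][2]-.077),np.round(atz(w,x["location"],.077),4))
E
python3 hook.py; python3 -c "
from h import *
from station import r
print(goto(r.observe(),[.6295,-.0545,.24],2.635))"
```

```text
t 18.2833 tcp [0.5226 0.2592 0.2325] [3.142 0.    2.779] F [-0.  -0.3 -1.7] gap 0.0296
rod_knob [314. 292.] 0.68 tool at depth [  5.5   0.9 -57. ]
rod_collar [312. 268.] 0.83 tool at depth [  7.4   0.2 -25. ]
rod_collar [622. 145.] 0.71 tool at depth [ 76.7 166.5 -25. ]
rod_saddle [309. 200.] 0.8 tool at depth [34.9 -3.1 73. ]
rod_saddle [261.  72.] 0.77 tool at depth [132.8 -39.6  73. ]
bail [286. 391.] 0.75 tool [-214.   -33.3  155.5] [0.7109 0.1521 0.077 ]
(array([-211.2, -255.3,   -7.5]), array([ 0. , -0. ,  8.2]))
```

It seems to have stuck about 8–10° past plumb: knob to collar leans +4.8 mm over 32 mm. I'll ease a bit further and re-measure.

Request:
jog_arm(
  rows=[
    [[0, 0, 0, 0, 0, 0, 10], [0, 0, 0, 0, 0, 0, 10], [0, 0, 0, 0, 0, 0, 10], [0, 0, 0, 0, 0, 0, 10], [0, 0, 0, 0, 0, 0, 10], [0, 0, 0, 0, 0, 0, 10], [0, 0, 0, 0, 0, 0, 10], [0, 0, 0, 0, 0, 0, 10], [0, 0, 0, 0, 0, 0, 10]],
  ],
  squeeze=5,
)

```text
clock: 19.28
eef_pos: [0.5227, 0.2592, 0.2326]
tool_rot: [3.142, 0.0, 2.779]
force: [-0.1, 0.5, -1.9]
finger_gap: 0.0313
gripper_force: 5.0
```

```bash
python3 tilt.py; python3 hook.py
```

```text
t 19.2833 tcp [0.5227 0.2592 0.2326] gap 0.0313 gf 5.0 F [-0.1  0.5 -1.9]
wrist rod_knob conf 0.55 deg -30 res px 8.0
wrist rod_collar conf 0.63 deg 94 res px 1.1
wrist rod_saddle conf 0.81 deg 88 res px 6.1
scene rod_knob conf 0.83 deg -30 res px 0.5
scene rod_collar conf 0.78 deg 100 res px 2.0
scene rod_saddle conf 0.66 deg 87 res px 3.1
scene rod_saddle conf 0.55 deg 119 res px 7.0
t 19.8833 tcp [0.5226 0.2592 0.2325] [ 3.142 -0.     2.779] F [ 0.2 -0.1 -2.1] gap 0.0315
rod_knob [311. 297.] 0.62 tool at depth [  2.7  -0.4 -57. ]
rod_knob [308. 230.] 0.35 tool at depth [ 37.1  -1.7 -57. ]
rod_collar [316. 278.] 0.87 tool at depth [  1.1   2.5 -25. ]
rod_collar [624. 146.] 0.76 tool at depth [ 76.4 167.7 -25. ]
rod_saddle [573.  86.] 0.89 tool at depth [123.3 202.   73. ]
rod_saddle [260.  71.] 0.57 tool at depth [133.7 -40.6  73. ]
bail [110. 366.] 0.53 tool [-179.2 -248.   155.5] [ 0.6022 -0.0363  0.077 ]
```

Both cameras now give 87–88°, which matches true equilibrium. I grip firmly and travel over the bucket.

Request:
jog_arm(
  rows=[
    [[0, 0, 0, 0, 0, 0, 10], [0, 0, 0, 0, 0, 0, 10], [0, 0, 0, 0, 0, 0, 10], [-15, -18, -7, 0, 0, 1, 10], [-40, -48, -7, 0, 0, 3, 10], [-63, -76, -7, 0, 0, 5, 10], [-85, -103, -7, 0, 0, 7, 10], [-107, -130, -7, 0, 0, 8, 10], [-130, -157, -7, 0, 0, 8, 10], [-152, -184, -7, 0, 0, 8, 10], [-174, -210, -7, 0, 0, 8, 10], [-193, -233, -7, 0, 0, 8, 10], [-206, -249, -7, 0, 0, 8, 10], [-211, -255, -7, 0, 0, 8, 10], [-211, -255, -7, 0, 0, 8, 10], [-211, -255, -7, 0, 0, 8, 10]],
  ],
  squeeze=58,
)

```text
clock: 21.47
eef_pos: [0.6292, -0.0534, 0.2394]
tool_rot: [3.141, -0.001, 2.639]
force: [-0.1, 0.8, -2.7]
finger_gap: 0.0301
gripper_force: 58.0
```

```bash
python3 tilt.py; python3 hook.py
```

```text
t 21.4667 tcp [ 0.6292 -0.0534  0.2394] gap 0.0301 gf 58.0 F [-0.1  0.8 -2.7]
wrist rod_knob conf 0.94 deg -30 res px 6.6
wrist rod_collar conf 0.9 deg 95 res px 1.2
wrist rod_saddle conf 0.86 deg 89 res px 5.1
scene rod_knob conf 0.46 deg -30 res px 1.9
scene rod_saddle conf 0.52 deg 87 res px 1.2
top rod_collar conf 0.62 deg 100 res px 1.5
top rod_saddle conf 0.53 deg 85 res px 3.3
t 22.0667 tcp [ 0.6294 -0.054   0.2395] [3.142 0.    2.639] F [ 0.1  0.1 -1.7] gap 0.03
rod_knob [314. 293.] 0.91 tool at depth [  5.1   1.3 -57. ]
rod_collar [315. 274.] 0.71 tool at depth [  3.5   1.5 -25. ]
rod_saddle [308. 234.] 0.85 tool at depth [ 5.4 -4.1 73. ]
bail [318. 195.] 0.87 tool [ 29.1   6.3 162.5] [ 0.6069 -0.0344  0.077 ]
```

Bias-corrected, the bail is about (32, 3) mm from the tool axis. I shift so the tip clears it and descend beside it.

Request:
jog_arm(
  rows=[
    [[-4, 3, 0, 0, 0, 0, 10], [-4, 3, 15, 0, 0, 0, 10], [-4, 3, 35, 0, 0, 0, 10], [-4, 3, 55, 0, 0, 0, 10], [-4, 3, 70, 0, 0, 0, 10], [-4, 3, 75, 0, 0, 0, 10], [-4, 3, 75, 0, 0, 0, 10]],
  ],
)

```text
clock: 22.9
eef_pos: [0.6335, -0.0531, 0.1627]
tool_rot: [-3.141, -0.003, 2.639]
force: [0.0, -0.4, -2.0]
finger_gap: 0.0301
gripper_force: 58.0
```

```bash
python3 hook.py
```

```text
t 22.9 tcp [ 0.6335 -0.0531  0.1627] [-3.141e+00 -3.000e-03  2.639e+00] F [ 0.  -0.4 -2. ] gap 0.0301
rod_knob [315. 293.] 0.61 tool at depth [  4.9   1.8 -57. ]
rod_knob [271. 335.] 0.59 tool at depth [-18.2 -21.1 -57. ]
rod_saddle [310. 231.] 0.96 tool at depth [ 7.9 -2.5 73. ]
rod_saddle [545.  38.] 0.64 tool at depth [156.6 175.1  73. ]
bail [314. 196.] 0.83 tool [36.4  1.5 85.7] [ 0.602  -0.0342  0.077 ]
```

Request:
jog_arm(
  rows=[
    [[-2, 0, 8, 0, 0, 0, 10], [-2, 0, 18, 0, 0, 0, 10], [-2, 0, 28, 0, 0, 0, 10], [-2, 0, 38, 0, 0, 0, 10], [-2, 0, 46, 0, 0, 0, 10], [-2, 0, 49, 0, 0, 0, 10], [-2, 0, 49, 0, 0, 0, 10]],
  ],
)

```text
clock: 23.73
eef_pos: [0.6351, -0.0541, 0.1138]
tool_rot: [-3.141, -0.003, 2.639]
force: [0.4, 0.3, -2.6]
finger_gap: 0.0297
gripper_force: 58.0
```

```bash
python3 hook.py
```

```text
t 23.7333 tcp [ 0.6351 -0.0541  0.1138] [-3.141e+00 -3.000e-03  2.639e+00] F [ 0.4  0.3 -2.6] gap 0.0297
rod_collar [310. 276.] 0.91 tool at depth [  2.9  -1.  -25. ]
rod_collar [582.  13.] 0.53 tool at depth [139.6 133.  -25. ]
rod_saddle [583.  14.] 0.74 tool at depth [173.  200.2  73. ]
rod_saddle [309. 233.] 0.71 tool at depth [ 6.5 -3.3 73. ]
bail [315. 202.] 0.73 tool [38.2  1.7 36.8] [ 0.6024 -0.0343  0.077 ]
```

No contact so far. Now slide the hook under the bail along tool +x, then lift a little.

Request:
jog_arm(
  rows=[
    [[5, 1, 0, 0, 0, 0, 10], [12, 2, 0, 0, 0, 0, 10], [20, 2, 0, 0, 0, 0, 10], [27, 2, 0, 0, 0, 0, 10], [32, 2, 0, 0, 0, 0, 10], [33, 2, 0, 0, 0, 0, 10], [33, 2, 0, 0, 0, 0, 10]],
  ],
)

```text
clock: 24.57
eef_pos: [0.6078, -0.0364, 0.1157]
tool_rot: [3.142, 0.0, 2.64]
force: [-0.1, -0.6, -2.8]
finger_gap: 0.0297
gripper_force: 58.0
```

```bash
python3 hook.py
```

```text
t 24.5667 tcp [ 0.6078 -0.0364  0.1157] [3.142 0.    2.64 ] F [-0.1 -0.6 -2.8] gap 0.0297
rod_knob [315. 292.] 0.64 tool at depth [  5.4   1.8 -57. ]
rod_collar [311. 275.] 0.86 tool at depth [  2.9  -0.8 -25. ]
rod_saddle [307. 230.] 0.66 tool at depth [ 9.  -4.5 73. ]
rod_saddle [520. 281.] 0.33 tool at depth [-37.7 185.1  73. ]
bail [310. 242.] 0.79 tool [ 7.2 -1.6 38.7] [ 0.6007 -0.0344  0.077 ]
```

Request:
jog_arm(
  rows=[
    [[0, 0, -8, 0, 0, 0, 10], [0, 0, -16, 0, 0, 0, 10], [0, 0, -22, 0, 0, 0, 10], [0, 0, -27, 0, 0, 0, 10], [0, 0, -31, 0, 0, 0, 10], [0, 0, -35, 0, 0, 0, 10], [0, 0, -39, 0, 0, 0, 10], [0, 0, -43, 0, 0, 0, 10], [0, 0, -48, 0, 0, 0, 10], [0, 0, -50, 0, 0, 0, 10], [0, 0, -50, 0, 0, 0, 10], [0, 0, -50, 0, 0, 0, 10]],
  ],
)

```text
clock: 25.82
eef_pos: [0.6081, -0.0367, 0.1656]
tool_rot: [3.142, 0.0, 2.639]
force: [-0.3, 0.5, -4.2]
finger_gap: 0.0302
gripper_force: 58.0
```

```bash
python3 hook.py; python3 tilt.py
```

```text
t 25.8167 tcp [ 0.6081 -0.0367  0.1656] [3.142 0.    2.639] F [-0.3  0.5 -4.2] gap 0.0302
rod_knob [316. 294.] 0.76 tool at depth [  4.2   2.  -57. ]
rod_knob [309. 231.] 0.3 tool at depth [ 36.9  -1.4 -57. ]
rod_collar [311. 277.] 0.95 tool at depth [  1.9  -0.7 -25. ]
rod_collar [534.  70.] 0.17 tool at depth [113.6 113.4 -25. ]
rod_saddle [308. 228.] 0.67 tool at depth [10.4 -4.1 73. ]
rod_saddle [270. 356.] 0.33 tool at depth [-112.2  -40.3   73. ]
t 26.0667 tcp [ 0.6079 -0.0367  0.1652] gap 0.0301 gf 58.0 F [-0.7  0.4 -4.1]
wrist rod_knob conf 0.6 deg -30 res px 8.7
wrist rod_collar conf 0.87 deg 93 res px 0.5
wrist rod_saddle conf 0.56 deg 89 res px 5.9
scene rod_knob conf 0.59 deg -30 res px 3.0
scene rod_collar conf 0.54 deg 99 res px 0.4
scene rod_saddle conf 0.66 deg 86 res px 1.3
```

The basket is hooked: load is 4.2 N and the rod angle is unchanged. I'll lift it out gently and work out the fork pose meanwhile.

Request:
jog_arm(
  rows=[
    [[0, 0, -8, 0, 0, 0, 10], [0, 0, -20, 0, 0, 0, 10], [0, 0, -34, 0, 0, 0, 10], [0, 0, -48, 0, 0, 0, 10], [0, 0, -62, 0, 0, 0, 10], [0, 0, -76, 0, 0, 0, 10], [0, 0, -90, 0, 0, 0, 10], [0, 0, -104, 0, 0, 0, 10], [0, 0, -118, 0, 0, 0, 10], [0, 0, -132, 0, 0, 0, 10], [0, 0, -144, 0, 0, 0, 10], [0, 0, -152, 0, 0, 0, 10], [0, 0, -155, 0, 0, 0, 10], [0, 0, -155, 0, 0, 0, 10]],
  ],
)

```text
clock: 27.83
eef_pos: [0.6085, -0.0368, 0.3214]
tool_rot: [3.141, 0.001, 2.639]
force: [0.2, 0.2, -3.6]
finger_gap: 0.0301
gripper_force: 58.0
```

```bash
python3 - <<'E'
from h import *
from station import r
o=r.observe(); print(o["clock"],o["eef_pos"],o["force"])
t=r.read_camera("top"); w=r.read_camera("wrist"); s=r.read_camera("scene")
e=atz(t,(544.4,219.5),.196); m=atz(t,(551.3,245),.202); m2=atz(t,(536.6,194),.2)
print("slot end",e,"tips",m,"post",m2,"yaw",np.degrees(np.arctan2(*(e-m)[1::-1])),np.degrees(np.arctan2(*(m2-e)[1::-1])))
# scene crop: origin (110,130), scale .3
e2=atz(s,(110+152*.3,130+(398-300)*.3),.196); f=lambda x,y:np.array((110+x*.3,130+(y-300)*.3))
print("scene slot end",e2,"tips",atz(s,(f(162,338)+f(210,352))/2,.202))
for n,d in (("top",t),("scene",s),("wrist",w)):
    for x in r.landmark_of(n,"fork_seat")[:2]: print(n,np.round(x["location"],1),round(x["conf"],2),np.round(atz(d,x["location"],.196),4))
    for l in ("bail_top","basket"):
        for x in r.landmark_of(n,l)[:1]: print(n,l,np.round(x["location"],1),round(x["conf"],2))
print("exp saddle",[np.round(proj(d,o["eef_pos"]+[0,0,.057-.13])) for d in (t,s,w)])
E
```

```text
27.8333 [ 0.60846482 -0.0368027   0.32137485] [ 0.15152563  0.21902969 -3.58248817]
slot end [ 0.53290072 -0.28548262  0.196     ] tips [ 0.47572838 -0.29225321  0.202     ] post [ 0.5891417  -0.27181895  0.2       ] yaw 6.7537600675337135 13.655362208561389
scene slot end [ 0.53377951 -0.28206219  0.196     ] tips [ 0.47907653 -0.29085582  0.202     ]
top [545.5 224.9] 0.88 [ 0.5209 -0.2868  0.196 ]
top bail_top [432.1 182.6] 0.84
top basket [427.3 194.5] 0.75
scene [158.  154.4] 0.96 [ 0.5167 -0.2881  0.196 ]
scene [242.4 330.8] 0.72 [0.8217 0.1935 0.196 ]
scene bail_top [210.8 198.9] 0.79
scene basket [217.4 216.5] 0.96
wrist [ 60.2 270.5] 0.61 [ 0.5213 -0.2884  0.196 ]
wrist [303.4 232.4] 0.34 [ 0.6076 -0.0471  0.196 ]
wrist bail_top [310.3 233.5] 0.66
wrist basket [309.1 220. ] 0.89
exp saddle [array([434., 180.]), array([211., 204.]), array([313., 241.])]
```

The seat estimates agree at about (0.521, -0.287) with slot yaw about 10°. I'll carry around the fork's open side, turning the tool to yaw about 10° so the camera looks over the fork.

Request:
jog_arm(
  rows=[
    [[4, -8, 0, 0, 0, 4, 10], [12, -24, 0, 0, 0, 11, 10], [22, -44, 0, 0, 0, 18, 10], [32, -65, 0, 0, 0, 25, 10], [42, -86, 0, 0, 0, 32, 10], [52, -107, 0, 0, 0, 39, 10], [62, -128, 0, 0, 0, 46, 10], [72, -149, 0, 0, 0, 53, 10], [82, -170, 0, 0, 0, 60, 10], [90, -188, 0, 0, 0, 67, 10], [92, -203, 0, 0, 0, 74, 10], [88, -217, 0, 0, 0, 81, 10], [80, -231, 0, 0, 0, 88, 10], [70, -246, 0, 0, 0, 95, 10], [59, -262, 0, 0, 0, 102, 10], [48, -278, 0, 0, 0, 109, 10], [38, -293, 0, 0, 0, 116, 10], [29, -305, 0, 0, 0, 123, 10], [24, -312, 0, 0, 0, 130, 10], [22, -315, 0, 0, 0, 137, 10]],
  ],
)

```text
clock: 30.1
eef_pos: [0.4369, -0.3036, 0.3204]
tool_rot: [3.141, 0.001, 0.241]
force: [0.3, -0.5, -4.1]
finger_gap: 0.0304
gripper_force: 58.0
```

Request:
jog_arm(
  rows=[
    [[0, 0, 15, 0, 0, 4, 10], [0, 0, 35, 0, 0, 4, 10], [0, 0, 55, 0, 0, 4, 10], [0, 0, 75, 0, 0, 4, 10], [0, 0, 90, 0, 0, 4, 10], [0, 0, 95, 0, 0, 4, 10], [0, 0, 95, 0, 0, 4, 10]],
  ],
)

```text
clock: 30.68
eef_pos: [0.4365, -0.3015, 0.2241]
tool_rot: [-3.139, 0.002, 0.178]
force: [-0.2, 0.7, -3.7]
finger_gap: 0.0298
gripper_force: 58.0
```

```bash
cat > fork.py <<'E'
from h import *
from station import r
o=r.observe(); M=R.from_euler("xyz",o["tool_rot"])
print("t",o["clock"],"tcp",np.round(o["eef_pos"],4),np.round(o["tool_rot"],3),"F",np.round(o["force"],1),"gf",o["gripper_force"])
for n in ("wrist","top","scene"):
    d=r.read_camera(n); cv2.imwrite(f"pics/f_{n}.png",d["image"][:,:,::-1])
    for l,z in (("fork_seat",.196),("rod_knob",o["eef_pos"][2]+.057),("rod_collar",o["eef_pos"][2]+.025),("bail_top",o["eef_pos"][2]-.066)):
        for x in r.landmark_of(n,l)[:3]:
            X=atz(d,x["location"],z)
            if np.linalg.norm(X-o["eef_pos"])<.2: print(n,l,np.round(x["location"],1),round(x["conf"],2),np.round(X,4),"tool mm",np.round(M.inv().apply(X-o["eef_pos"])*1000,1))
E
python3 fork.py
```

```text
t 30.6833 tcp [ 0.4365 -0.3015  0.2241] [-3.139e+00  2.000e-03  1.780e-01] F [-0.2  0.7 -3.7] gf 57.99831569194794
wrist fork_seat [312.7 123.2] 0.67 [ 0.5273 -0.2835  0.196 ] tool mm [92.6 -1.6 27.9]
wrist rod_knob [313.7 295. ] 0.81 [ 0.4407 -0.3     0.2811] tool mm [  4.3  -0.9 -57. ]
wrist rod_knob [307.9 233.3] 0.52 [ 0.4713 -0.2917  0.2811] tool mm [ 35.9  -3.7 -57. ]
wrist rod_collar [311.9 274.2] 0.87 [ 0.4401 -0.299   0.2491] tool mm [  4.  -2. -25.]
wrist bail_top [308.2 234.4] 0.68 [ 0.4424 -0.2947  0.1581] tool mm [ 7.1 -5.6 66. ]
top fork_seat [546.1 224. ] 0.59 [ 0.5229 -0.2882  0.196 ] tool mm [87.4  2.3 27.9]
top rod_collar [570.3 260.7] 0.47 [ 0.4356 -0.3051  0.2491] tool mm [ -1.6   3.3 -25. ]
top bail_top [542.2 261.7] 0.78 [ 0.4454 -0.2897  0.1581] tool mm [10.9 -9.9 66. ]
top bail_top [530.9 266. ] 0.18 [ 0.4362 -0.2637  0.1581] tool mm [  6.5 -37.1  66.1]
scene fork_seat [160.1 157.2] 0.73 [ 0.5217 -0.2769  0.196 ] tool mm [88.2 -9.  27.9]
scene rod_knob [165.7 112. ] 0.54 [ 0.4431 -0.2983  0.2811] tool mm [  6.9  -2.1 -57. ]
scene rod_collar [170.2 118.4] 0.69 [ 0.4323 -0.3009  0.2491] tool mm [ -4.   -1.4 -25. ]
scene bail_top [175.7 148.3] 0.92 [ 0.4507 -0.2915  0.1581] tool mm [15.9 -7.2 66. ]
```

```bash
python3 - <<'E'
import cv2,numpy as np
im=cv2.imread("pics/f_wrist.png"); h=cv2.cvtColor(im,cv2.COLOR_BGR2HSV)
m=((h[:,:,1]<45)&(h[:,:,2]>130)).astype(int)
for y in range(60,225,5):
    row=m[y,230:400]; d=np.diff(np.r_[0,row,0]); a=np.where(d==1)[0]+230; b=np.where(d==-1)[0]+229
    print(y,[(int(i),int(j)) for i,j in zip(a,b) if j-i>=3])
E
```

```text
60 [(284, 352)]
65 [(284, 352)]
70 [(284, 351)]
75 [(283, 351)]
80 [(270, 351)]
85 [(269, 273), (280, 352), (357, 360)]
90 [(269, 273), (275, 365)]
95 [(269, 273), (275, 365)]
100 [(269, 273), (276, 364)]
105 [(269, 273), (275, 364)]
110 [(269, 272), (274, 363)]
115 [(269, 272), (275, 363)]
120 [(269, 273), (275, 363)]
125 [(269, 272), (275, 363)]
130 [(269, 272), (275, 362)]
135 [(269, 272), (274, 362)]
140 [(269, 272), (275, 361)]
145 [(269, 272), (275, 361)]
150 [(269, 272), (274, 361)]
155 [(269, 272), (275, 360)]
160 [(269, 272), (274, 360)]
165 [(269, 272), (275, 360)]
170 [(269, 272), (275, 359)]
175 [(269, 272), (274, 359)]
180 [(269, 272), (275, 359)]
185 [(269, 299), (318, 326), (333, 345)]
190 [(278, 321), (336, 347)]
195 [(275, 291), (297, 328), (338, 349)]
200 [(280, 285), (323, 332), (341, 350)]
205 [(279, 282), (291, 295), (324, 336)]
210 [(277, 280), (289, 294), (322, 333)]
215 [(288, 293), (305, 309), (329, 332)]
220 [(289, 293), (302, 310)]
```

```bash
python3 - <<'E'
import cv2,numpy as np
g=cv2.cvtColor(cv2.imread("pics/f_wrist.png"),cv2.COLOR_BGR2GRAY)
for y in range(60,215,8): print(y,' '.join(f"{v:3d}" for v in g[y,262:372:3]))
E
```

```text
60 183 182 182 183 181 181 179 208 241 244 243 242 239 239 241 239 244 242 240 240 242 242 241 239 239 238 238 242 237 237 218 173 172 172 172 171 178
68 188 186 184 181 179 178 176 206 241 244 243 242 240 240 241 240 244 242 240 241 241 241 241 239 239 238 239 242 237 238 210 184 184 183 181 179 177
76 191 191 193 194 193 193 193 222 241 244 244 243 240 240 241 240 245 243 240 242 242 242 241 239 239 238 240 242 237 236 144 101 102  99  97  98 100
84 181 181 191 203 137 144 144 208 242 245 243 242 240 241 242 242 245 243 240 243 242 242 241 240 240 238 240 241 237 236 133 114 120 113 110 102 100
92 185 185 193 200 121 206 215 231 243 246 244 242 240 242 241 242 245 243 240 243 241 243 241 240 240 239 241 240 237 234 206 202 198 172 182 126 174
100 188 188 194 199 116 186 215 232 243 246 244 243 239 242 242 243 244 243 241 244 241 243 241 240 241 238 241 239 237 232 204 202 196 180 165 132 187
108 192 193 201 197 126 209 215 235 244 246 243 243 240 242 240 242 243 242 241 244 241 243 241 240 241 238 242 238 238 224 202 199 192 183 150 165 188
116 190 191 200 198 120 206 213 237 247 2
[... 1234 characters left out ...]
 202 201 199 199 195 200 196 197 195 224 239 239 231 146 165 192 192 170 167 126 176 126 101
188 192 191 190 190 191 197 240 245 244 231 150 117 138 171 174 170 171 160 125  98  91 104 107 108 138 234 239 237 160 108 108 108 107 104 124 172 174
196 186 187 188 187 212 243 245 236 193 149 108 104 133 159 168 172 181 180 182 182 178 176 165 116 108 113 215 237 237 208 111 107 107 107 104 103 122
204 187 187 188 189 190 190 193 126 105 103 161 202 211 212 214 215 215 214 209 203 197 156 113 126 170 117 110 127 117 108 108 108 109 107 107 107 109
212 182 181 184 183 182 143 101  99 105 105 151 213 212 207 200 193 175 161 147 129 119 106 111 138 114 101 107 109 110 108 108 106 104 104 105 106 113
```

```bash
python3 - <<'E'
from h import *
from station import r
o=r.observe(); M=R.from_euler("xyz",o["tool_rot"]); w=r.read_camera("wrist")
f=lambda p,z:np.round(M.inv().apply(atz(w,p,z)-o["eef_pos"])*1000,1)[:2]
print("slot",[f(p,.196) for p in ((316,112),(316,116),(314.3,148))],"raised",[f(p,.202) for p in ((314,164),(313,180),(313,188),(311.7,196))])
print(w["cx"])
# rod columns in this image near collar
for l in ("rod_collar","rod_knob"):
    x=r.trace("wrist","rod_knob")[0]; m=x["mask"]; ys=np.where(m.any(1))[0]; print([(int(y),round(float(np.where(m[y])[0].mean()),1),int(m[y].sum())) for y in ys[::8]]); break
E
```

```text
slot [array([99.9,  0.6]), array([97.3,  0.6]), array([76.5, -0.5])] raised [array([65.9, -0.7]), array([55.2, -1.4]), array([49.8, -1.4]), array([44.2, -2.3])]
313.73043768118106
[(216, 306.5, 6), (224, 306.5, 10), (238, 305.5, 6), (246, 306.5, 10), (254, 311.5, 26), (262, 311.5, 44), (270, 311.0, 51), (278, 312.5, 54), (286, 313.0, 59), (294, 313.5, 60), (302, 313.5, 60), (310, 313.5, 54), (318, 314.0, 39)]
```

The wrist brightness profile gives the slot end at tool (100, 0.6) and a slot heading of about +3° in tool axes. I lower to 214 mm collar height and enter the flare mouth.

Request:
jog_arm(
  rows=[
    [[0, -2, 8, 0, 0, 0, 10], [0, -3, 18, 0, 0, 0, 10], [0, -3, 28, 0, 0, 0, 10], [0, -3, 34, 0, 0, 0, 10], [4, -3, 35, 0, 0, 0, 10], [12, -3, 35, 0, 0, 0, 10], [20, -2.5, 35, 0, 0, 0, 10], [28, -2, 35, 0, 0, 0, 10], [36, -2, 35, 0, 0, 0, 10], [43, -1.5, 35, 0, 0, 0, 10], [45, -1.5, 35, 0, 0, 0, 10], [45, -1.5, 35, 0, 0, 0, 10], [45, -1.5, 35, 0, 0, 0, 10]],
  ],
)

```text
clock: 32.62
eef_pos: [0.4812, -0.2927, 0.1904]
tool_rot: [-3.141, 0.001, 0.179]
force: [-0.5, 0.8, -4.0]
finger_gap: 0.03
gripper_force: 58.0
```

```bash
python3 fork.py; python3 - <<'E'
import cv2,numpy as np
g=cv2.cvtColor(cv2.imread("pics/f_wrist.png"),cv2.COLOR_BGR2GRAY)
for y in range(130,290,8): print(y,' '.join(f"{v:3d}" for v in g[y,265:368:3]))
E
```

```text
t 32.6167 tcp [ 0.4812 -0.2927  0.1904] [-3.141e+00  1.000e-03  1.790e-01] F [-0.5  0.8 -4. ] gf 57.998401522636414
wrist fork_seat [315.  197.9] 0.81 [ 0.5269 -0.2843  0.196 ] tool mm [46.5 -0.1 -5.6]
wrist rod_knob [312.9 294.8] 0.71 [ 0.4853 -0.2906  0.2474] tool mm [  4.4  -1.3 -57. ]
wrist rod_collar [309.7 274.5] 0.9 [ 0.4843 -0.2888  0.2154] tool mm [  3.8  -3.3 -25. ]
wrist bail_top [309.  234.5] 0.63 [ 0.4871 -0.2866  0.1244] tool mm [ 7.  -4.9 66. ]
wrist bail_top [306.7 224.2] 0.51 [ 0.4955 -0.2832  0.1244] tool mm [15.8 -6.8 66. ]
top fork_seat [545.  225.9] 0.86 [ 0.5187 -0.2855  0.196 ] tool mm [38.2 -0.4 -5.6]
top bail_top [528.5 246.2] 0.75 [ 0.4857 -0.2769  0.1244] tool mm [  7.4 -14.7  66. ]
top bail_top [514.  248.1] 0.34 [ 0.4818 -0.2431  0.1244] tool mm [  9.5 -48.6  66. ]
scene fork_seat [157.3 156.3] 0.57 [ 0.5229 -0.2853  0.196 ] tool mm [42.4  0.2 -5.6]
scene rod_knob [160.  134.8] 0.74 [ 0.4922 -0.2865  0.2474] tool mm [ 11.9  -4.1 -57. ]
scene rod_collar [168.6 143.3] 0.67 [ 0.4836 -0.274   0.2154] tool mm [  5.7 -17.9 -25. ]
scene rod_collar [174.5 165.9] 
[... 2326 characters left out ...]
 186 189 193 164 135 141 141 138 113  99  82  81 110 106 113 183 190 182 145 141 142 133 177 185 186 187 191 193 196 197 197
258 188 187 187 187 188 174 140 139 139 119 107 109 111 110 109 112 114 110 111 110 110 114 177 161 140 140 137 164 197 199 200 199 198 197 198
266 180 177 177 169 205 205 140 131 109 111 110 100  79  65  63  64  62  62  62  62  69  87 105 122 177 144 141 140 133 179 187 186 183 182 182
274 188 189 197 225 198 145 136 117  99  67  65  67  70  72  73  73  73  72  71  68  67  65  66  64 106 188 149 108 116 125 171 191 192 194 196
282 102 102 103 102 102  98  37  63  73  72  72  74  74  77  78  78  77  77  76  75  72  72  73  71  68  63  37  76 102 102 101 103 102 102 168
```

Wrist: the collar centre is at column 310 and the slot centre at about column 317, so I need about +4 mm sideways and 42 mm forward.

Request:
jog_arm(
  rows=[
    [[0, 2, 0, 0, 0, 0, 10], [5, 2.5, 0, 0, 0, 0, 10], [11, 2.7, 0, 0, 0, 0, 10], [17, 3, 0, 0, 0, 0, 10], [22, 3.2, 0, 0, 0, 0, 10], [24, 3.3, 0, 0, 0, 0, 10], [24, 3.3, 0, 0, 0, 0, 10]],
  ],
)

```text
clock: 33.95
eef_pos: [0.5061, -0.2915, 0.1904]
tool_rot: [-3.141, -0.0, 0.179]
force: [0.5, 0.6, -3.7]
finger_gap: 0.03
gripper_force: 58.0
```

```bash
python3 fork.py | grep -v scene; python3 - <<'E'
import cv2,numpy as np
g=cv2.cvtColor(cv2.imread("pics/f_wrist.png"),cv2.COLOR_BGR2GRAY)
for y in range(200,286,6): print(y,' '.join(f"{v:3d}" for v in g[y,271:356:2]))
E
```

```text
t 33.95 tcp [ 0.5061 -0.2915  0.1904] [-3.141 -0.     0.179] F [ 0.5  0.6 -3.7] gf 57.998440861701965
wrist fork_seat [306.8 236.3] 0.92 [ 0.5271 -0.2824  0.196 ] tool mm [22.3 -5.2 -5.5]
wrist rod_knob [313.5 293.8] 0.87 [ 0.5107 -0.2897  0.2474] tool mm [  4.9  -1.  -57. ]
wrist rod_collar [311.7 277.5] 0.97 [ 0.5076 -0.2891  0.2154] tool mm [  1.9  -2.1 -25. ]
wrist rod_collar [309.9 236.7] 0.37 [ 0.5317 -0.2837  0.2154] tool mm [ 26.6  -3.1 -25. ]
wrist bail_top [307.  235.8] 0.58 [ 0.5107 -0.284   0.1244] tool mm [ 5.9 -6.5 66. ]
top fork_seat [546.6 227.3] 0.69 [ 0.5156 -0.2887  0.196 ] tool mm [ 9.9 -1.1 -5.6]
top bail_top [527.7 235.1] 0.65 [ 0.5117 -0.2773  0.1244] tool mm [  8.1 -13.   66. ]
200 127 191 218 238 245 247 248 248 246 246 246 244 243 246 246 244 247 248 247 246 245 244 246 246 245 245 245 245 244 243 243 243 242 243 245 244 241 241 241 197 120 114 112
206 145 206 216 238 245 247 248 247 246 246 245 243 243 245 245 243 246 247 246 245 244 243 246 246 245 245 245 244 243 243 243 243 241 243 245 243 240 241 239 182 116 113 109
212 163 200 187 227 244 247 248 247 2
[... 1550 characters left out ...]
 197 199 209 237 243 243 242 237 163 115 114 115 113 108  92  76  68  67  65  67  65  66  66  67  64  65  63  70  80  98 108 111 121 141 143 144 148 185 201 200 200 200 198
272 193 193 220 230 224 170 130 120 113 111  96  72  65  67  67  70  74  75  75  73  74  74  74  74  73  70  69  68  67  66  66  65  79 105 110 110 116 156 183 189 191 191 191
278 107 106 105 104 105 102  64  39  71  71  71  71  72  72  73  74  78  78  79  79  78  77  78  77  76  73  74  71  71  71  73  72  70  68  76  76  37  80 103 106 105 106 106
284 106 104 105 105 103  78  39  61  74  77  76  75  74  75  76  78  80  82  83  82  81  81  82  80  79  76  76  75  74  75  75  74  73  72  69  66  49  40  89 104 104 105 106
```

The collar (column 311.4) and slot centreline (about 310.5–312.5) are aligned. I move the last 18 mm in and lower.

Request:
jog_arm(
  rows=[
    [[4, 0, 0, 0, 0, 0, 10], [9, 0.3, 0, 0, 0, 0, 10], [14, 0.5, 0, 0, 0, 0, 10], [18, 0.5, 0, 0, 0, 0, 10], [18, 0.5, 0, 0, 0, 0, 10], [18, 0.5, 4, 0, 0, 0, 10], [18, 0.5, 8, 0, 0, 0, 10], [18, 0.5, 12, 0, 0, 0, 10], [18, 0.5, 14, 0, 0, 0, 10], [18, 0.5, 14, 0, 0, 0, 10]],
  ],
)

```text
clock: 35.53
eef_pos: [0.5229, -0.289, 0.1775]
tool_rot: [-3.141, 0.0, 0.178]
force: [-3.8, 2.9, 2.7]
finger_gap: 0.0299
gripper_force: 58.0
```

```bash
python3 fork.py | grep -v scene; python3 - <<'E'
import cv2,numpy as np
g=cv2.cvtColor(cv2.imread("pics/f_wrist.png"),cv2.COLOR_BGR2GRAY)
for y in range(224,286,6): print(y,' '.join(f"{v:3d}" for v in g[y,265:362:2]))
E
```

```text
t 35.5333 tcp [ 0.5229 -0.289   0.1775] [-3.141  0.     0.178] F [-3.8  2.9  2.7] gf 58.001165986061096
wrist fork_seat [314.  295.5] 0.7 [ 0.5107 -0.2905  0.196 ] tool mm [-12.3  -0.7 -18.5]
wrist rod_collar [309.8 274.5] 0.67 [ 0.5261 -0.2852  0.2025] tool mm [  3.8  -3.2 -25. ]
top fork_seat [543.5 224.4] 0.62 [ 0.5221 -0.2825  0.196 ] tool mm [  0.3  -6.5 -18.5]
top bail_top [523.9 228. ] 0.81 [ 0.531  -0.2755  0.1115] tool mm [ 10.4 -11.9  66. ]
224 203 135 137 202 218 239 246 247 248 247 246 246 246 243 243 245 246 244 245 248 247 246 246 243 244 246 246 244 245 245 245 243 243 243 244 242 243 244 245 242 242 242 232 148 114 111 103 113 119
230 202 133 120 184 211 176 145 147 149 151 151 152 158 179 181 196 185 146 146 149 153 155 156 170 185 191 219 228 230 232 239 201 154 161 182 182 195 238 244 241 240 241 231 190 177 148 139 144 121
236 199 134 136 200 206 168 143 146 146 146 145 144 145 141 142 145 147 143 146 150 150 148 147 144 147 150 147 147 149 147 146 145 146 147 146 143 146 154 210 236 238 235 204 199 200 181 185 188 133
242 193 123 136 198 203 169 144 146 148 146 1
[... 854 characters left out ...]
  67  66  65  66  64  66  72  83  99 109 113 127 145 147 146 146 146 151 156 156 160 189 192 186 192
272 200 201 200 202 210 199 152 144 138 139 124 113 113 100  74  67  67  69  71  73  75  75  74  76  74  74  74  73  71  69  69  68  69  69  67  84 122 145 146 145 140 172 193 194 196 195 195 195 194
278 151 130 115 108 107 107 106 107 103  63  40  72  71  73  71  72  73  75  77  78  78  79  79  80  78  77  78  77  76  73  72  74  73  72  72  69  68  79  78  41  80 105 106 107 108 107 110 119 137
284 106 106 107 107 107 107 106 105  79  38  61  76  76  77  76  75  76  76  78  82  82  82  83  82  80  82  81  80  78  77  76  74  75  76  76  76  73  70  68  47  40  90 107 106 106 107 106 107 106
```

Contact came a few mm earlier than computed. I'll ease the grip so the rod can square itself on the fork, then check.

Request:
jog_arm(
  rows=[
    [[0, 0, 0, 0, 0, 0, 10], [0, 0, 0, 0, 0, 0, 10], [0, 0, 0, 0, 0, 0, 10], [0, 0, 0, 0, 0, 0, 10], [0, 0, 0, 0, 0, 0, 10]],
  ],
  squeeze=6,
)

```text
clock: 36.7
eef_pos: [0.5234, -0.2893, 0.1771]
tool_rot: [3.141, -0.0, 0.178]
force: [-2.1, 1.4, 5.2]
finger_gap: 0.0314
gripper_force: 6.0
```

```bash
cat > tri3.py <<'E'
from h import *
from station import r
import itertools
o=r.observe(); M=R.from_euler("xyz",o["tool_rot"]); C={n:r.read_camera(n) for n in ("wrist","scene","top")}
print("t",o["clock"],"tcp",np.round(o["eef_pos"],4),"F",np.round(o["force"],1),"gap",round(o["finger_gap"],4))
for l in ("rod_knob","rod_collar","rod_saddle","bail_top","basket","fork_seat"):
    L={n:[x["location"] for x in r.landmark_of(n,l)[:3]] for n in C}
    for a,b in (("wrist","scene"),("top","scene"),("top","wrist")):
        for p,q in itertools.product(L[a],L[b]):
            X,e=tri((C[a],p),(C[b],q))
            if e[0]<.005 and np.linalg.norm(X[:2]-o["eef_pos"][:2])<.06: print(l,a,b,np.round(X,4),"err",round(e[0],4))
E
python3 tri3.py
```

```text
t 36.7 tcp [ 0.5234 -0.2893  0.1771] F [-2.1  1.4  5.2] gap 0.0314
rod_collar wrist scene [ 0.5165 -0.2883  0.1831] err 0.002
rod_saddle top scene [ 0.5286 -0.281   0.1139] err 0.0027
bail_top top scene [ 0.529  -0.2828  0.0995] err 0.0015
basket top scene [ 0.531  -0.2705  0.0359] err 0.002
fork_seat top scene [ 0.5217 -0.2874  0.1985] err 0.0009
```

The fork carries the load (+5 N), and the lateral force of about −3 N along the fork's −x rules out the raised prongs. I unload slightly and open.

Request:
jog_arm(
  rows=[
    [[0, 0, -1, 0, 0, 0, 10], [0, 0, -1.5, 0, 0, 0, 10], [0, 0, -1.5, 0, 0, 0, 10], [0, 0, -1.5, 0, 0, 0, 10]],
  ],
  squeeze=4,
)

```text
clock: 38.08
eef_pos: [0.523, -0.289, 0.1771]
tool_rot: [-3.141, 0.001, 0.178]
force: [0.5, 0.1, -2.3]
finger_gap: 0.0314
gripper_force: 4.0
```

Request:
jog_arm(
  rows=[
    [[0, 0, 0, 0, 0, 0, 36], [0, 0, 0, 0, 0, 0, 40], [0, 0, 0, 0, 0, 0, 44], [0, 0, 0, 0, 0, 0, 48], [0, 0, 0, 0, 0, 0, 52], [0, 0, 0, 0, 0, 0, 52]],
  ],
)

```text
clock: 38.58
eef_pos: [0.5233, -0.2891, 0.1782]
tool_rot: [3.141, -0.0, 0.178]
force: [0.2, 1.4, 0.7]
finger_gap: 0.0518
gripper_force: 0.0
```

```bash
python3 tri3.py; python3 fork.py | grep wrist;python3 - <<'E'
import cv2,numpy as np
g=cv2.cvtColor(cv2.imread("pics/f_wrist.png"),cv2.COLOR_BGR2GRAY)
for y in range(230,330,6): print(y,' '.join(f"{v:3d}" for v in g[y,265:362:2]))
E
```

```text
t 38.5833 tcp [ 0.5233 -0.2891  0.1782] F [0.2 1.4 0.7] gap 0.0518
rod_knob wrist scene [ 0.5227 -0.2876  0.2252] err 0.0013
rod_collar wrist scene [ 0.5175 -0.2861  0.1899] err 0.0027
rod_saddle top scene [ 0.5378 -0.2833  0.1013] err 0.0015
bail_top top scene [ 0.5345 -0.2734  0.1127] err 0.0007
basket top scene [ 0.5273 -0.2782  0.0404] err 0.0033
fork_seat top scene [ 0.5231 -0.2873  0.1941] err 0.0015
wrist rod_knob [308.8 297.1] 0.57 [ 0.5257 -0.2852  0.235 ] tool mm [  3.2  -3.3 -57. ]
wrist rod_collar [309.9 276.4] 0.75 [ 0.5252 -0.2855  0.203 ] tool mm [  2.6  -3.1 -25. ]
230 198 125 124 189 211 175 145 147 151 153 152 160 183 182 173 150 147 144 147 155 156 155 176 182 187 202 227 228 232 212 158 151 154 173 184 182 215 229 219 159 147 151 144 132 162 186 184 191 138
236 196 124 139 202 203 163 143 147 148 146 145 145 145 142 141 145 145 142 145 151 149 147 148 145 149 150 148 148 148 148 148 146 147 146 146 145 147 150 148 144 146 148 176 199 200 180 187 184 128
242 194 124 134 198 203 167 145 147 146 146 145 145 143 142 140 145 146 142 147 150 148 147 145 143 147 149 146 
[... 2187 characters left out ...]
  85  82  80  77  79  77  79  79  79  77  75  73  74 101 131 135 164 195 197 199 201 202 204 205 191
314 195 199 199 195 164 150 150 148 146 140 102  76  75  74  75  79  80  81  83  82  83  81  80  83  80  80  79  77  76  77  77  77  76  75  73  79 124 141 141 144 183 204 205 205 205 205 204 205 204
320 191 191 191 192 193 193 187 153 134 134 144 143 120  82  70  71  76  77  79  79  80  79  79  78  79  77  77  75  74  71  73  73  74 104 117 111 158 190 194 195 196 195 196 197 197 197 194 191 176
326 203 204 205 206 198 161 124 134 142 145 144 146 160 191 199 196 182 150 109  87  78  76  73  73  73  73  78  92 129 158 170 149 144 144 145 141 119 119 169 192 194 195 195 195 192 159 121 115 115
```

Released, and it is hanging: knob z ≈ 0.225 (0.228 expected when seated). I open wide and retreat upwards.

Request:
jog_arm(
  rows=[
    [[0, 0, 0, 0, 0, 0, 70], [0, 0, 0, 0, 0, 0, 70], [0, 0, 0, 0, 0, 0, 70], [0, 0, -8, 0, 0, 0, 75], [0, 0, -20, 0, 0, 0, 80], [0, 0, -40, 0, 0, 0, 80], [0, 0, -65, 0, 0, 0, 80], [0, 0, -90, 0, 0, 0, 80], [0, 0, -115, 0, 0, 0, 80], [0, 0, -130, 0, 0, 0, 80], [0, 0, -135, 0, 0, 0, 80], [0, 0, -135, 0, 0, 0, 80]],
  ],
)

```text
clock: 41.38
eef_pos: [0.5239, -0.2896, 0.3158]
tool_rot: [3.138, -0.003, 0.178]
force: [0.2, 0.6, -0.8]
finger_gap: 0.0803
gripper_force: 0.0
```

```bash
python3 tri3.py
```

```text
t 41.3833 tcp [ 0.5239 -0.2896  0.3158] F [ 0.2  0.6 -0.8] gap 0.0803
rod_knob top wrist [ 0.523  -0.2862  0.2261] err 0.0008
rod_knob top wrist [ 0.5275 -0.2846  0.2216] err 0.0042
rod_collar top scene [ 0.5169 -0.277   0.2172] err 0.003
rod_collar top wrist [ 0.5225 -0.2858  0.2021] err 0.0019
rod_collar top wrist [ 0.5249 -0.2863  0.198 ] err 0.004
rod_saddle top scene [ 0.5402 -0.2865  0.0999] err 0.0032
bail_top top scene [ 0.5365 -0.2756  0.115 ] err 0.0033
basket top scene [ 0.5384 -0.2778  0.048 ] err 0.0014
fork_seat wrist scene [ 0.5273 -0.2845  0.1954] err 0.0002
fork_seat wrist scene [ 0.5172 -0.291   0.1857] err 0.004
fork_seat top scene [ 0.5209 -0.2923  0.1852] err 0.0002
fork_seat top wrist [ 0.523  -0.2875  0.1887] err 0.0041
fork_seat top wrist [ 0.5174 -0.2877  0.1972] err 0.0016
```

The knob is at z 0.226, the collar at 0.198–0.202 over the seat, the saddle at 0.100, and the basket hangs clear of the tray. All of this matches a seated rod, and the gripper is clear. Handing in.

```bash
python3 -c "
from station import r
print(r.hand_in())"
```

```text
the job is handed in; nothing more can be done
None
```

Handed in at about 42 s: the basket hangs on the hook over the drip tray, with the rod upright by its collar in the fork and the gripper released and clear. My first grasp closed above the ball without moving the rod, because the fingers end about 38 mm short of the reported TCP. The final seating was confirmed from camera measurements and force readings, not from a picture, since the picture allowance was used up.

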